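# Fit the grinding cup and knock down its lock pin

### The job

Lower the steel grinding cup into the steel outer vessel on the white clamping base so that it nests fully home, and let go. Then draw the mallet out of its blue sleeve and stand it on its face on the green mat, let go, take it again by its handle, and use the mallet's head, not your hand, to knock the yellow lock pin fully down with a brisk blow (more if needed). Finally stand the mallet on its face on the green mat again, leaving the cup nested and the other things on the bench undisturbed.

Things in the scene. Friction and masses are not known exactly. Their poses are not given: they have to be found in the camera images.
- station: White clamping base of a mill, a fixed deck 130 x 240 x 25 mm high. Origin: centre of its underside. Along its own y axis it carries a fixed steel outer vessel with a blue rim (centre at y = -55 mm) and the yellow-headed lock pin (axis at y = +55 mm), 110 mm apart.
- seat (a point): Centre of the inner floor of the fixed outer vessel, 31 mm above the bench. The vessel is a tapered steel pot with a blue rim: inside diameter 64 mm at the floor and 70 mm at the rim, which lies 44 mm above this point; outside diameter 78 mm at the rim. The nested cup stands on this floor with about 2 mm play.
- lock_pin (a joint): Travel of the sprung lock pin, m: 0 is fully up, 0.018 is fully down; it moves straight down. It takes 8 to 12 N to drive it and it stays where it is left.
- pin_top (a point): Centre of the flat top of the lock pin's yellow head (34 mm diameter, 10 mm thick), 115 mm above the bench when fully up and 97 mm when fully down. The pin rises from a dark steel guide 27 mm in diameter.
- cup: Loose inner grinding cup, polished steel with a blue line, open at the top, slightly tapered: 95 mm high, outside diameter 60 mm at the foot, 68 mm at the rim, wall 3.5 mm, 0.22 kg. Origin: centre of its underside; z up out of the mouth. It can swap places with the amber jar.
- mallet: Mallet, 0.4 kg, standing on a face of its head: upright black cylinder, 52 mm diameter, 86 mm high, two orange bands. Light wood handle, 22 mm wide, 28 mm high, level along the mallet's +x axis from x = 26 to 145 mm, centre line 43 mm above the face; at the start it is inside the sleeve. Origin: centre of the face it stands on; z up. Balance point at x = 10 mm.
- mallet_head (a point): Centre of the mallet's head, 43 mm above the face on its axis.
- sleeve: Fixed blue steel sleeve, 115 mm long (x), 54 mm wide, 75 mm high, closed on top and at its far end, open mouth at x = -57.5 mm. Inside 42 mm wide, 63 mm high. Origin: centre of its underside. The mallet's handle lies in it along +x, the head just outside the mouth; it comes out along the sleeve's -x, by at least 110 mm.
- mat: Green mat, 140 x 140 x 4 mm, fixed on the bench. Origin: centre of its underside.
- jar: Bystander: amber jar, 64 mm diameter, 85 mm high. Origin: centre of its underside.
- bottle: Bystander: white bottle with a blue cap, 60 mm diameter, 120 mm high. Origin: centre of its underside.
- bowl: Bystander: white ceramic bowl, 110 mm diameter, 50 mm high. Origin: centre of its underside.
- sieve: Bystander: steel sieve ring, 120 mm diameter, 32 mm high. Origin: centre of its underside.
- brush: Bystander: wooden brush lying on the bench.
- driver: Bystander: yellow-handled screwdriver lying on the bench.
Not all that is in view belongs to the job. What is shaped like the mallet but purple or red is not meant.

How it is judged:
On the way, in this order (a step that is already met when the one before it is completed fails the run):
1. the cup stands nested on the floor of the outer vessel, upright and let go (horizontal distance between cup and seat below 0.005 m and z of cup in the frame of seat below 0.004 m and angle between cup's own z axis and vertical below 0.07 rad and contact force between the fingers and cup below 0.1 N), for 0.2 s.
2. the mallet is out of the sleeve and stands free on its face on the mat, let go (horizontal distance between mallet_head and mat below 0.075 m and z of mallet_head in the frame of mat below 0.052 m and angle between mallet's own z axis and vertical below 0.1 rad and contact force between the fingers and mallet below 0.1 N and linear speed of mallet below 0.03 m/s), for 0.1 s.
3. the mallet, held by its handle, drives the pin down with a blow (pin faster than 0.04 m/s) (velocity of joint lock_pin above 0.04 m/s and contact force between mallet and station above 0.5 N and horizontal distance between mallet_head and pin_top below 0.04 m and x of the grasp point in the frame of mallet above 0.035 m and contact force between the fingers and mallet above 1 N).
At the end, for the whole second after the job is handed in: The lock pin is at least 15 of its 18 mm down; the cup stands upright (within 4 degrees) on the floor of the outer vessel, within 5 mm of its centre; the mallet stands upright on its face (within 6 degrees) on the mat, its head within 75 mm of the mat's centre; cup and mallet are at rest (value of joint lock_pin above 0.015 m and horizontal distance between cup and seat below 0.005 m and z of cup in the frame of seat below 0.004 m and angle between cup's own z axis and vertical below 0.07 rad and horizontal distance between mallet_head and mat below 0.075 m and z of mallet_head in the frame of mat below 0.052 m and angle between mallet's own z axis and vertical below 0.1 rad and linear speed of each of mallet, cup below 0.02 m/s); the robot touches nothing.
It fails at once if the pin is pushed down by the gripper instead of the mallet (velocity of joint lock_pin above 0.01 m/s and contact force between any of the fingers, the arm and station above 1 N).
It fails at once if the cup is dropped into the vessel instead of lowered (horizontal distance between cup and seat below 0.03 m and z of cup in the frame of seat below 0.1 m and linear speed of cup above 0.4 m/s and contact force between the fingers and cup below 0.1 N).
It fails at once if a bystander is moved by more than 40 mm (distance of any of jar, bottle, bowl, sieve, brush, driver from where it was at the start of the episode above 0.04 m).
It also fails if it takes over 72 s, if anything falls off the work surface, if the arm or the gripper's body presses on something with over 40 N, if the wrist force passes 120 N, or if a joint passes its speed limit or range.

### The arm

A 6-joint arm with a two-finger parallel gripper is mounted at the origin on the work surface. World frame = base frame: x ahead of the robot, y to its left, z up, the work surface at z = 0. Lengths are in m, angles in rad, forces in N, time in s.
With the tool pointing down it reaches from about 0.375 to 0.975 m from the base axis. Payload 3.8 kg.
Tool frame: the origin (TCP) lies on the centre line of the jaws, within the pads' length; the fingertips stand 25 mm ahead of it and the grasp point (between the pads) lies 6 mm ahead of it; y points along the fingers, z is the direction in which the jaws open and shut, and the axes are right-handed (so a half turn about y gives the same grasp; the last joint's range is limited). The gripper opens to 85 mm and grips with 20 to 120 N. Pads are 22 mm wide; open, the fingers measure 114 mm over their backs; the gripper's body (76 mm by 85 mm) begins 54 mm behind the grasp point. The pads swing forward as they close: fully open they stand 13 mm farther back than shut.
Start: joints at [1.307, 0.264, 1.604, -0, 1.274, -0.037], TCP at [0.152, 0.658, 0.227] pointing down, gripper open.
Joint ranges: [-2.63, 2.63], [-0.94, 2.18], [0.31, 2.57], [-1.31, 4.45], [0, 2.66], [-2.55, 2.55]. Speed limits (rad/s): [2.57, 2.57, 3.14, 3.14, 3.14, 3.14].

### API

Orientations are given as a rotation vector (axis times angle).
In Python, from workcell import bot gives the robot as it stands.
- The arm moves only by the shell command python3 -m jog 'ROWS' [FORCE]. ROWS is JSON, a list of rows, each a list of 5 numbers: the shift along the world's x, y, z in mm, then the turn about the world's z in degrees, then the finger opening in mm, from 0 to 85.4. A call has exactly 10 rows; each row is the pose to reach, as a shift and turn from the pose commanded when the call began; what a row does not reach only later rows make up. A row lasts 1/8 s, in which the tool goes at most 62.5 mm and 10.7 degrees, less where a joint would pass 70% of its speed; a pose out of reach is approached as far as the arm can. A call with a gripper value outside its range is refused whole. The fingers move at their own pace and stop on an object; FORCE is the grip in N (left out, the last holds). Time passes only in rows, so rows that repeat a pose let the fingers close, or fill a call up. It gives the time, the measured TCP pose, the force and the opening at its end, in the units of the state.
- bot.read_state(): the state, without advancing time (a new reading comes with each control period).
- bot.read_camera(name): name is "scene" or "top" or "wrist"; returns a dict with "pixels" (480x640x3 uint8, red, green, blue), "fx", "fy", "cx", "cy" (pixels), "R" (3x3) and "t" (3): a world point X has camera coordinates R X + t. Camera axes: x right, y down, z forward; pixel columns grow to the right and rows downward; lengths in m; the calibration is good to about 2 mm. A picture is of the moment at which its call begins. There is no depth.
- bot.finish_job(): hands the job in, once; it reports no verdict.
The state is a dict: "time": time; "q": joint angles; "joint_vel": joint speeds; "joint_torque": joint torques, N m; "tool_pos": TCP position; "tcp_rot": TCP orientation; "wrist_force": force on the tool from outside, world axes, zero at the start; "torque": the same for the moment, N m; "width": opening from 0.0 (shut) to 1.0 (fully open).
Only numpy, scipy, OpenCV 4.12 (cv2) and the standard library are available. Lean on these libraries where they do the work, as an engineer would, in place of code of your own. Each camera call takes 0.05 s, during which the arm holds its last target.

## Working session

There is one attempt and no reset: what is moved stays moved. The work goes in short steps, Python scripts to look and compute and a shell command to move; the robot and the scene stay as the last step left them, time stands still between calls to the robot, and variables do not carry over. Pictures are saved under pics/ and viewed, and the job is handed in when it is done.

```bash
ls; mkdir -p pics; cat > h.py <<'E'
import numpy as np, cv2
from workcell import bot
def snap(name,fn):
    c=bot.read_camera(name); cv2.imwrite('pics/'+fn+'.png',c['pixels'][:,:,::-1])
    np.savez('pics/'+fn+'.npz',**{k:np.array(v) for k,v in c.items()}); return c
def load(fn): return dict(np.load('pics/'+fn+'.npz'))
def ray(c,u,v):
    d=np.array([(u-c['cx'])/c['fx'],(v-c['cy'])/c['fy'],1.]); R=np.array(c['R']);t=np.array(c['t'])
    return -R.T@t, R.T@d
def atz(c,u,v,z):
    o,d=ray(c,u,v); return o+d*(z-o[2])/d[2]
def tri(obs):
    A=np.zeros((3,3));b=np.zeros(3)
    for c,u,v in obs:
        o,d=ray(c,u,v);d=d/np.linalg.norm(d);P=np.eye(3)-np.outer(d,d);A+=P;b+=P@o
    X=np.linalg.solve(A,b)
    return X
def proj(c,X):
    p=np.array(c['R'])@np.array(X)+np.array(c['t']); return c['fx']*p[0]/p[2]+c['cx'],c['fy']*p[1]/p[2]+c['cy']
def crop(fn,x0,y0,x1,y1,s,out):
    im=cv2.imread('pics/'+fn+'.png')[y0:y1,x0:x1]
    cv2.imwrite('pics/'+out+'.png',cv2.resize(im,None,fx=s,fy=s,interpolation=cv2.INTER_CUBIC))
E
python3 - <<'E'
from h import *
for n in ['scene','top','wrist']: 
    c=snap(n,n+'0'); print(n,c['fx'],c['cx'],c['cy'],-np.array(c['R']).T@np.array(c['t']))
print(bot.read_state())
E
```

```text
pics
scene 448.0868925952787 324.25906373895947 244.4777502371192 [ 1.32303599 -0.43808234  0.88619826]
top 590.1268350809097 318.8438871192739 241.8189043417554 [ 0.19901189 -0.02028914  1.68157913]
wrist 365.79379152489946 320.09050046702623 238.58664927321013 [0.08140694 0.67292842 0.37216072]
{'time': 0.15, 'q': array([ 1.30708238e+00,  2.64600807e-01,  1.60504645e+00, -1.36494073e-05,
        1.27370885e+00, -3.69246664e-02]), 'joint_vel': array([-1.63440693e-03,  9.75395944e-05, -5.78905486e-03, -6.49885750e-04,
       -6.07530504e-04,  8.85620103e-04]), 'joint_torque': array([-7.97698522e-04, -5.15902984e+01, -3.67957163e+01, -1.16322559e-05,
        8.12034850e-03, -1.63288621e-05]), 'tool_pos': array([0.15164772, 0.65715972, 0.22574157]), 'tcp_rot': array([-1.56520017,  0.17828803, -0.17789268]), 'wrist_force': array([0.46041916, 0.04117155, 1.1748079 ]), 'torque': array([-0.04978708, -0.0674286 ,  0.03983285]), 'width': 0.9987054892364884}
```

View pics/scene0.png

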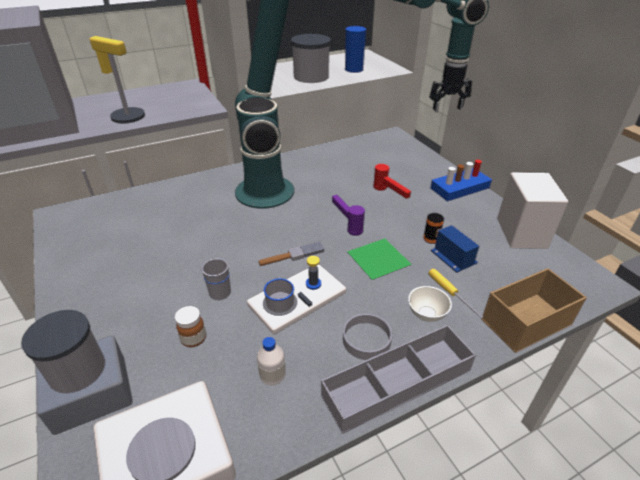

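View pics/top0.png

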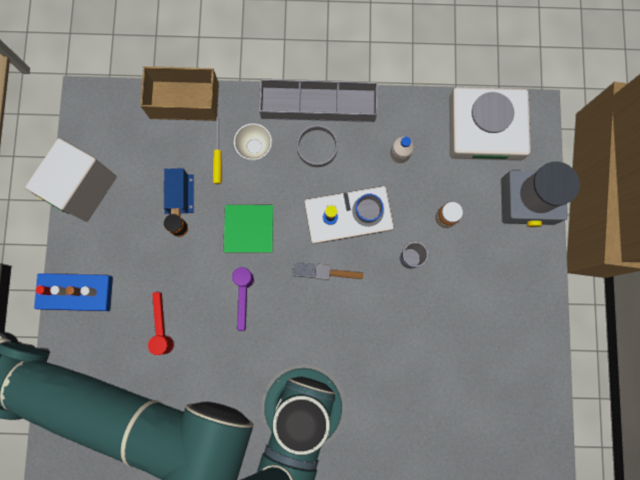

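View pics/wrist0.png

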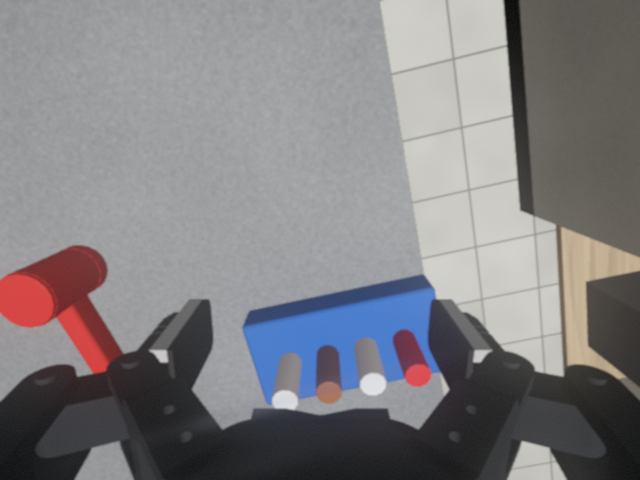

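The cup could be confused with: the grey steel cup, top (414,254) / scene (216,280); the amber jar, top (450,214); the white bottle (402,148); the fixed vessel (369,209). 
Mallet candidates: black head at the blue sleeve (175,224); purple (242,277); red (158,345). By the description I choose the steel cup at (414,254) and the black mallet at (175,224). Next I check both in a close crop.

```bash
python3 - <<'E'
from h import *
import numpy as np
crop('top0',290,130,490,280,4,'t_a'); crop('top0',140,150,290,262,5,'t_b')
crop('scene0',160,240,360,390,4,'s_a'); crop('scene0',340,190,500,310,5,'s_b')
E
```

```text
(no output)
```

View pics/t_a.png

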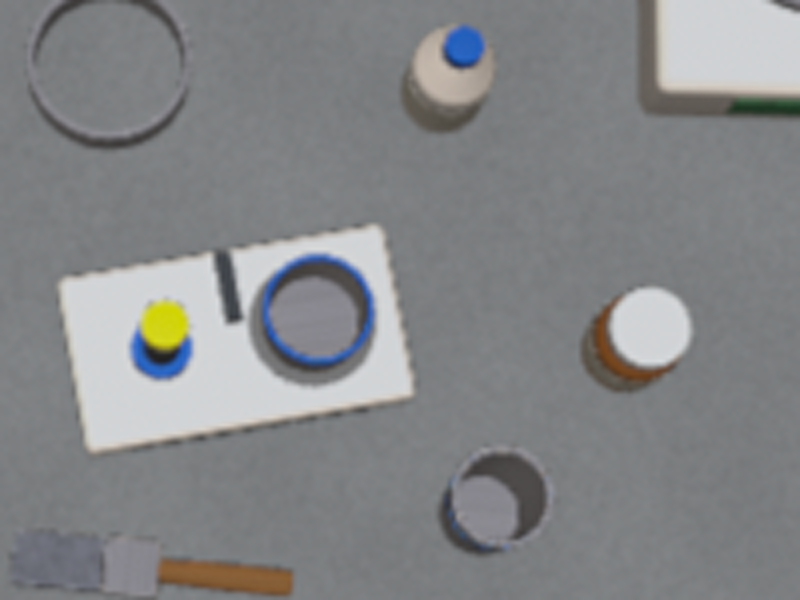

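View pics/t_b.png

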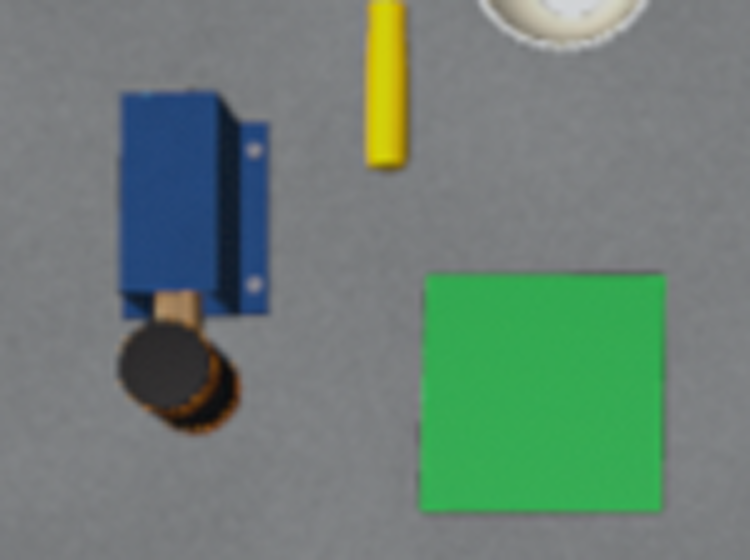

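View pics/s_a.png

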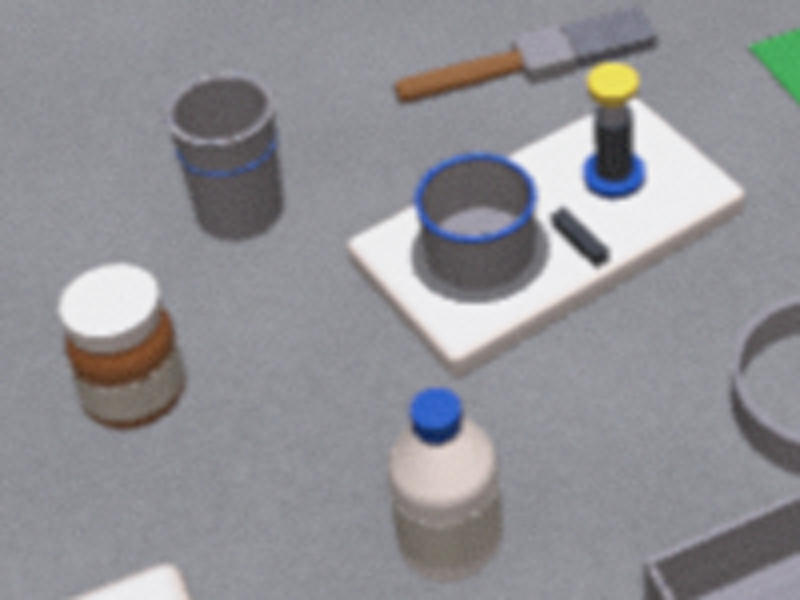

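View pics/s_b.png

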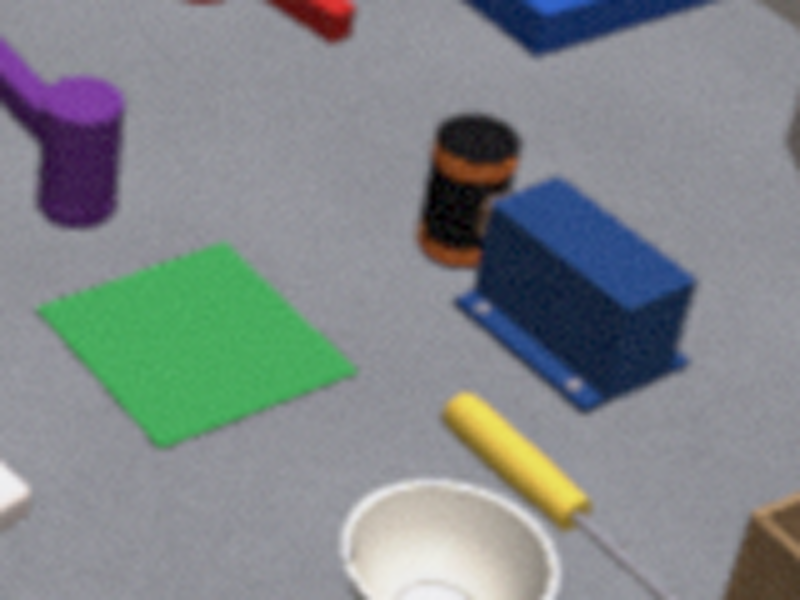

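```bash
python3 - <<'E'
from h import *
T=load('top0');S=load('scene0')
ta=lambda x,y:(T,(x+.5)/4-.5+290,(y+.5)/4-.5+130)
tb=lambda x,y:(T,(x+.5)/5-.5+140,(y+.5)/5-.5+150)
sa=lambda x,y:(S,(x+.5)/4-.5+160,(y+.5)/4-.5+240)
sb=lambda x,y:(S,(x+.5)/5-.5+340,(y+.5)/5-.5+190)
r=lambda x:np.round(x*1000,1)
for n,a,b in [('cup rim',ta(501,498),sa(222,107)),('vessel rim',ta(318.5,311),sa(476,197)),('pin',ta(164,325),sa(613,82)),
 ('mallet top',tb(166,363),sb(478,138)),('jar top',ta(650,329),sa(110,306)),
 ('mat c',tb(543.5,393),sb(197,345)),('slv c1',tb(121,93),sb(692,285)),('slv c2 ',tb(216,92),sb(625,308)),('slv c3',tb(218,291),sb(492,208)),('slvc4',tb(121,291),sb(560,179))]:
    X=tri([a,b]);print(n,r(X),[np.round(np.array(proj(o[0],X))-o[1:],1) for o in (a,b)])
for p in [(426,274),(664,274),(663,512),(420,512)]: print('mat',r(atz(*tb(*p),.004)))
for p in [(62,282),(380,226),(412,394),(92,450)]: print('stn',r(atz(*ta(*p),.025)))
for p in [(121,93),(216,92),(218,291),(121,291)]: print('slv',r(atz(*tb(*p),.075)))
print(r(atz(*tb(155,305),.057)),r(atz(*tb(202,305),.057)))
E
```

```text
cup rim [ 421.9 -293.4   96.6] [array([-0.2, -0. ]), array([-0.2,  0. ])]
vessel rim [ 553.  -170.1   75.4] [array([-0.1, -0. ]), array([-0.2,  0. ])]
pin [532.  -62.2 113.4] [array([0., 0.]), array([ 0., -0.])]
mallet top [494.7 369.2  86.8] [array([0., 0.]), array([ 0., -0.])]
jar top [ 544.9 -399.8   81.2] [array([-0.2, -0. ]), array([-0.2,  0. ])]
mat c [4.991e+02 1.723e+02 4.000e-01] [array([-0.2, -0.1]), array([-0.2,  0. ])]
slv c1 [649.7 405.9  72.3] [array([0.6, 0.4]), array([ 0.7, -0.1])]
slv c2  [651.3 352.9  76.2] [array([0.2, 0.2]), array([ 0.3, -0. ])]
slv c3 [539.4 347.2  71.3] [array([-0.2, -0.1]), array([-0.2,  0. ])]
slvc4 [537.3 400.1  73.7] [array([-0.1, -0. ]), array([-0.1,  0. ])]
mat [566.5 242.4   4. ]
mat [570.1 104.4   4. ]
mat [430.6 100.    4. ]
mat [427.1 239.1   4. ]
stn [580.5   9.4  25. ]
stn [ 627.9 -219.    25. ]
stn [ 505.2 -242.6   25. ]
stn [458.9 -15.2  25. ]
slv [650.1 406.9  75. ]
slv [652.1 353.8  75. ]
slv [538.3 345.9  75. ]
slv [536.9 399.6  75. ]
[533.2 384.8  57. ] [533.9 358.5  57. ]
```

```bash
python3 - <<'E'
from h import *
from scipy.spatial.transform import Rotation as Rn
s=bot.read_state();print(Rn.from_rotvec(s['tcp_rot']).as_matrix().round(3))
w=load('wrist0');R=w['R'];print(R.round(3), (Rn.from_rotvec(s['tcp_rot']).as_matrix().T@(-R.T@w['t']-s['tool_pos'])).round(3))
E
```

```text
[[ 0.974 -0.     0.225]
 [-0.225 -0.002  0.974]
 [-0.    -1.    -0.002]]
[[ 0.224  0.975 -0.002]
 [ 0.936 -0.215  0.279]
 [ 0.271 -0.064 -0.96 ]] [-0.072 -0.146 -0.001]
```

Crops confirm it. The cup is a steel, open vessel with a blue line: top (415,254), rim measured at z 96.6 mm against 95. The mallet is the black head with orange bands at the sleeve mouth: top (173,222), head top at 86.8 mm against 86. The vessel-to-pin spacing comes out at 109.9 mm, the pin top at 113.4 and the vessel rim at 75.4, all as described. Going to the cup.

```bash
python3 -m jog '[[30,-45,5,0,85],[65,-95,15,0,85],[100,-145,25,0,85],[135,-195,30,0,85],[175,-245,34,0,85],[210,-295,34,0,85],[245,-345,34,0,85],[285,-390,34,0,85],[305,-445,34,0,85],[315,-500,34,0,85]]' && python3 -m jog '[[8,-60,0,0,85],[16,-120,0,0,85],[22,-180,0,0,85],[0,-235,0,0,85],[-15,-290,0,0,85],[-30,-345,-10,0,85],[-40,-400,-30,0,85],[-45,-445,-60,0,85],[-45,-451,-60,0,85],[-45,-451,-60,0,85]]'; python3 - <<'E'
from h import *
snap('wrist','w1');snap('top','t1');print(bot.read_state()['tool_pos'],bot.read_state()['wrist_force'],bot.read_state()['time'])
E
```

```text
time: 1.4
tool_pos: [0.4675, 0.1557, 0.2605]
tcp_rot: [-1.564, 0.178, -0.178]
wrist_force: [0.8, -0.2, -0.5]
width: 0.993
time: 2.65
tool_pos: [0.4217, -0.2932, 0.2007]
tcp_rot: [-1.563, 0.179, -0.179]
wrist_force: [0.4, 0.9, 0.3]
width: 0.995
[ 0.4224991  -0.29260915  0.20170204] [-0.51085606  0.37081159 -0.08195112] 2.75
```

View pics/w1.png

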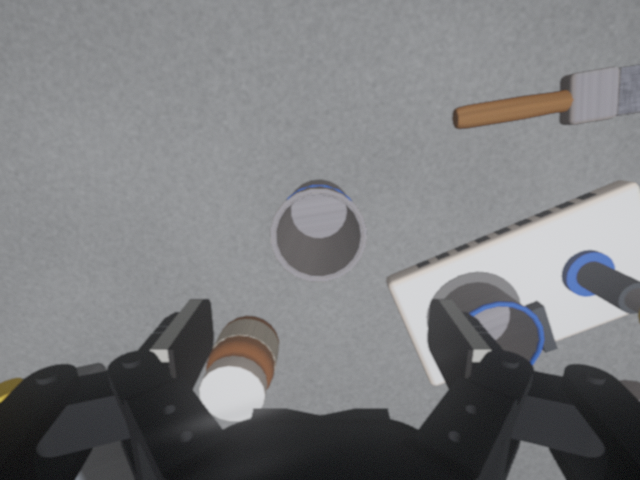

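The wrist view shows the cup's rim ellipse centred at about (318,234), the jar at (240,370) and the vessel's blue rim at (505,335). I check this against the two-view position.

```bash
python3 - <<'E'
from h import *
w=load('w1');print(atz(w,318.3,234,.095)*1000)
print(proj(w,[.4219,-.2934,.095]))
print('vessel rim pts', [np.round(proj(w,np.array([.553+.037*np.cos(a),-.1701+.037*np.sin(a),.075]))) for a in np.arange(0,6.3,.785)])
E
```

```text
[ 419.23112411 -294.38497836   95.        ]
(np.float64(320.48009297097695), np.float64(237.1941883435954))
vessel rim pts [array([501., 380.]), array([531., 364.]), array([541., 335.]), array([526., 311.]), array([493., 305.]), array([463., 323.]), array([454., 353.]), array([470., 376.]), array([501., 380.])]
```

```bash
python3 -m jog '[[-1,-1,-40,0,85],[-1,-1,-85,0,85],[-1,-1,-123,0,85],[-1,-1,-123,0,85],[-1,-1,-123,0,55],[-1,-1,-123,0,55],[-1,-1,-123,0,55],[-1,-1,-123,0,55],[-1,-1,-123,0,55],[-1,-1,-123,0,55]]' 40; python3 - <<'E'
from h import *
snap('wrist','w2')
E
```

```text
time: 4.0
tool_pos: [0.4225, -0.295, 0.0809]
tcp_rot: [-1.565, 0.175, -0.181]
wrist_force: [-0.9, 3.2, 7.2]
width: 0.753
```

View pics/w2.png

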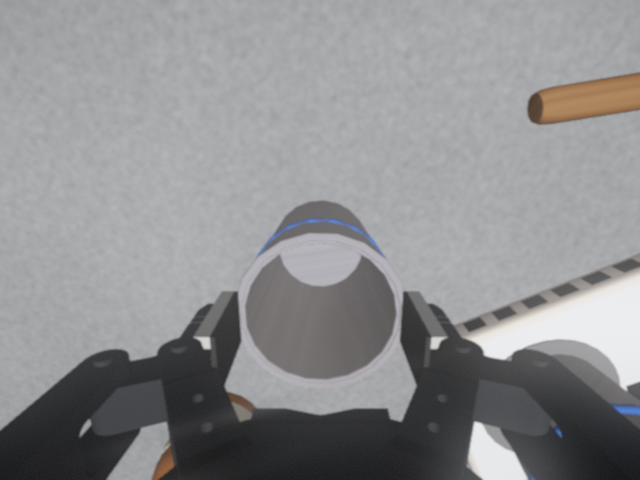

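The cup is held between the pads, width 0.753 (64 mm), rim centred between the fingers at (320,310). I lift it and carry it over the vessel.

```bash
python3 -m jog '[[0,0,30,0,55],[0,0,80,0,55],[0,0,115,0,55],[30,28,120,0,55],[65,62,120,0,55],[100,95,120,0,55],[132,124,120,0,55],[132,124,120,0,55],[132,124,120,0,55],[132,124,120,0,55]]' ; python3 - <<'E'
from h import *
snap('scene','s3');snap('top','t3');snap('wrist','w3')
crop('top',0,0,1,1,1,'x') if 0 else None
crop('top'[:0]+'t3',330,160,430,260,6,'t3c');crop('s3',225,215,345,335,5,'s3c')
E
```

```text
time: 5.3
tool_pos: [0.5521, -0.171, 0.198]
tcp_rot: [-1.564, 0.179, -0.179]
wrist_force: [0.3, 0.1, -2.9]
width: 0.756
```

View pics/t3c.png

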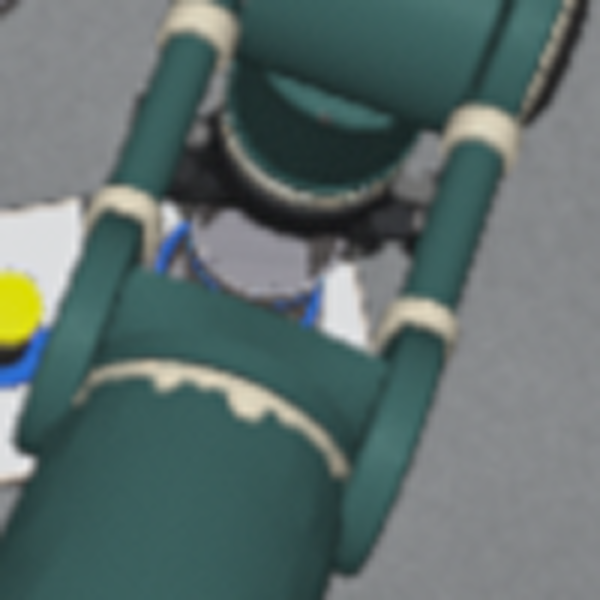

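View pics/s3c.png

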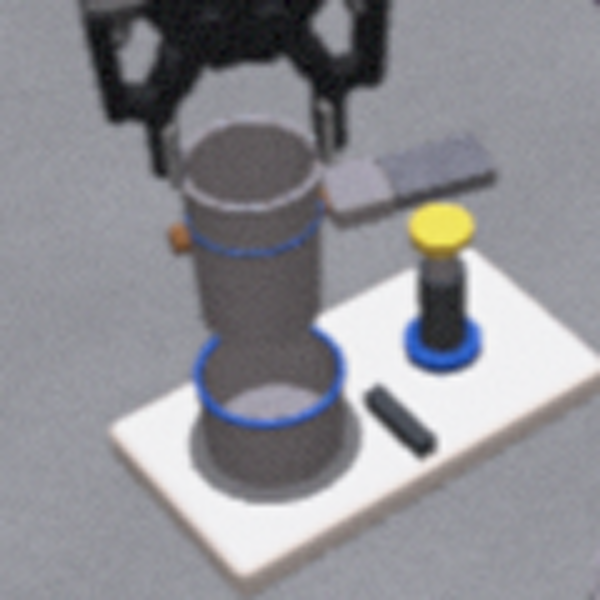

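View pics/w3.png

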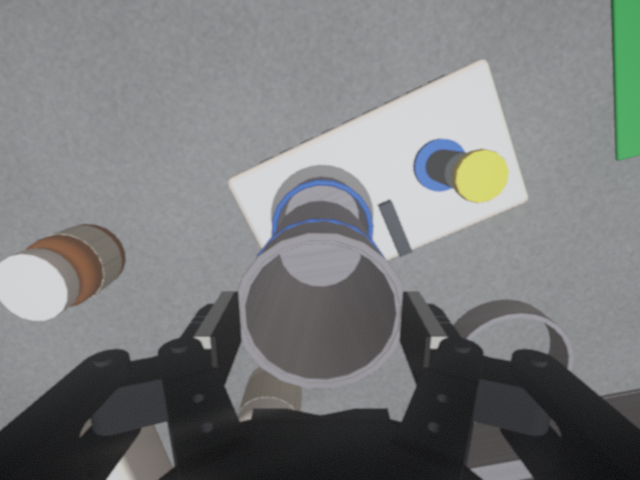

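```bash
python3 - <<'E'
from h import *
w=load('w3');S=load('s3')
s=(S,251.5/5-.5+225,164/5-.5+215)
r=lambda x:np.round(x*1000,1)
X=tri([(w,320.5,312),s]);print('cup rim',r(X),np.array(proj(w,X)))
print('scene @z',r(atz(*s,X[2])),'wrist @z',r(atz(w,320.5,312,X[2])), 'wrist z .212',r(atz(w,320.5,312,.212)))
for z in (.075,):
  a=np.linspace(0,2*np.pi,200)
  P=np.array([proj(w,[.553+.039*np.cos(t),-.1701+.039*np.sin(t),z]) for t in a]);print('pred vessel outer',P.min(0),P.max(0))
print(bot.read_state()['tool_pos'])
im=cv2.imread('pics/w3.png');crop('w3',220,150,430,400,3,'w3c')
E
```

```text
cup rim [ 550.1 -170.3  210.7] [322.2011468  312.14580046]
scene @z [ 550.3 -169.6  210.7] wrist @z [ 549.9 -171.   210.7] wrist z .212 [ 549.3 -170.8  212. ]
pred vessel outer [271.14476229 180.06863772] [373.45363328 278.94615559]
[ 0.55221053 -0.1710568   0.19794423]
```

View pics/w3c.png

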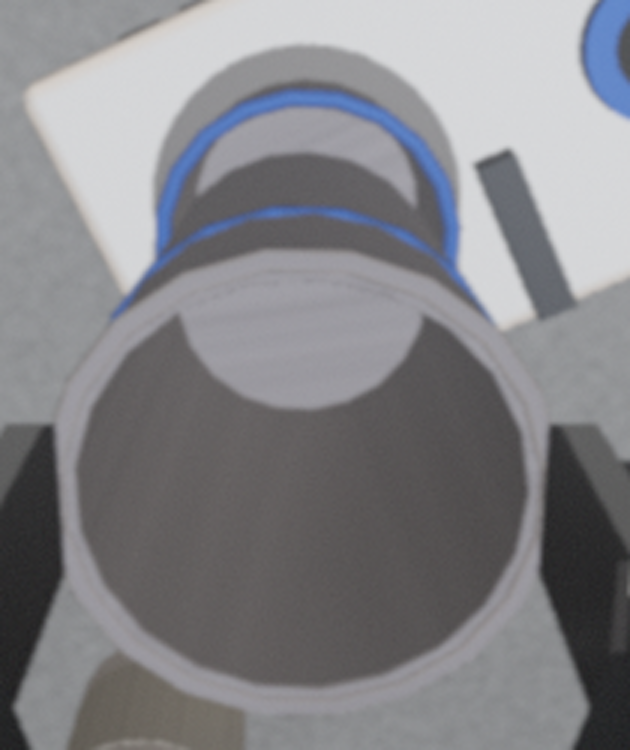

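Wrist view puts the vessel ring at 272–373 (top 180), within 1 px of the prediction. The cup rim spans 239–403, so it sits about 2.5 mm short in x. I correct that and lower partway.

```bash
python3 -m jog '[[2.5,0.7,0,0,55],[2.5,0.7,-10,0,55],[2.5,0.7,-20,0,55],[2.5,0.7,-30,0,55],[2.5,0.7,-40,0,55],[2.5,0.7,-50,0,55],[2.5,0.7,-57,0,55],[2.5,0.7,-57,0,55],[2.5,0.7,-57,0,55],[2.5,0.7,-57,0,55]]' ; python3 - <<'E'
from h import *
snap('scene','s4');snap('wrist','w4')
crop('s4',225,215,345,335,5,'s4c');crop('w4',220,150,430,400,3,'w4c')
E
```

```text
time: 6.7
tool_pos: [0.5557, -0.1697, 0.1414]
tcp_rot: [-1.564, 0.177, -0.179]
wrist_force: [-0.5, 0.5, -3.2]
width: 0.754
```

View pics/s4c.png

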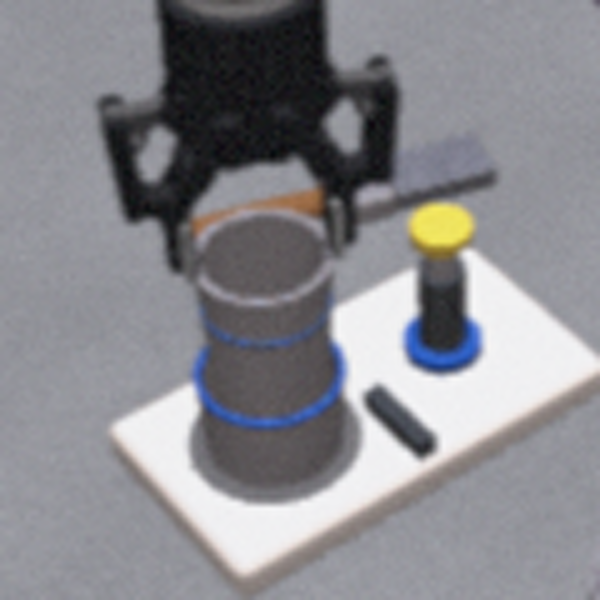

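View pics/w4c.png

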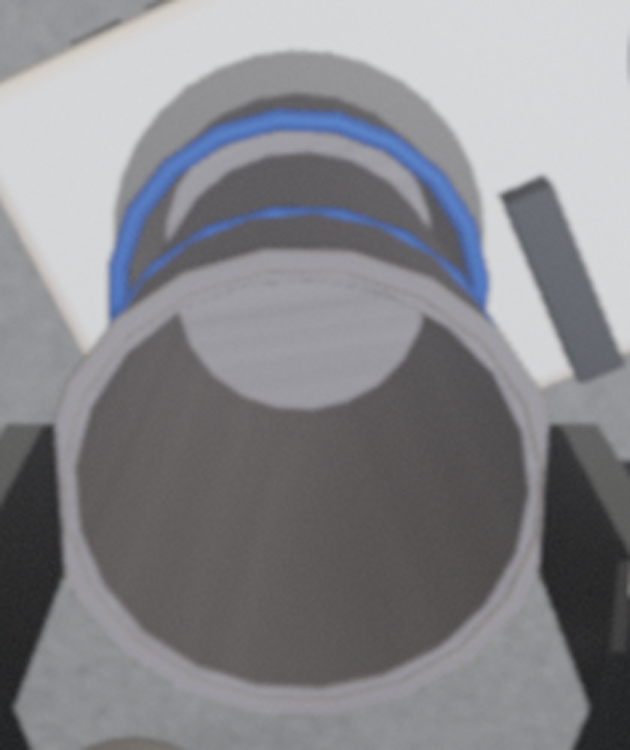

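Cup is centred in the ring: cup edges 57–548, ring 110–488 in the crop, about 1 px offset. Lowering further.

```bash
python3 -m jog '[[0,0,-4,0,55],[0,0,-8,0,55],[0,0,-12,0,55],[0,0,-16,0,55],[0,0,-20,0,55],[0,0,-23,0,55],[0,0,-25,0,55],[0,0,-27,0,55],[0,0,-28,0,55],[0,0,-29,0,55]]' 
```

```text
time: 8.05
tool_pos: [0.5554, -0.1697, 0.1121]
tcp_rot: [-1.564, 0.178, -0.178]
wrist_force: [-2.2, 0.4, 2.8]
width: 0.757
```

Vertical force moved from −3 N to +3 N at TCP z = 112 mm, which is where the floor should be. Releasing and rising.

```bash
python3 -m jog '[[0,0,0,0,72],[0,0,0,0,78],[0,0,0,0,85],[0,0,0,0,85],[0,0,0,0,85],[0,0,30,0,85],[0,0,70,0,85],[0,0,110,0,85],[0,0,130,0,85],[0,0,130,0,85]]' ; python3 - <<'E'
from h import *
snap('scene','s5');snap('wrist','w5')
crop('s5',225,215,345,335,5,'s5c');crop('w5',200,130,450,330,3,'w5c')
E
```

```text
time: 9.3
tool_pos: [0.5563, -0.17, 0.2434]
tcp_rot: [-1.564, 0.175, -0.181]
wrist_force: [0.5, 0.4, 0.4]
width: 0.992
```

View pics/s5c.png

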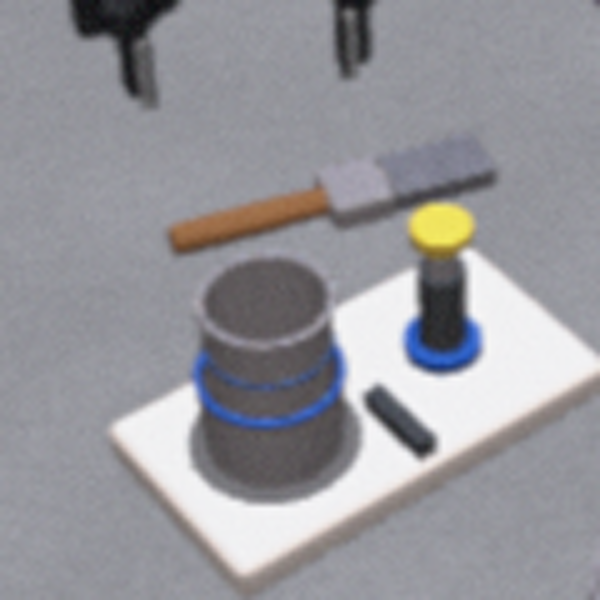

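View pics/w5c.png

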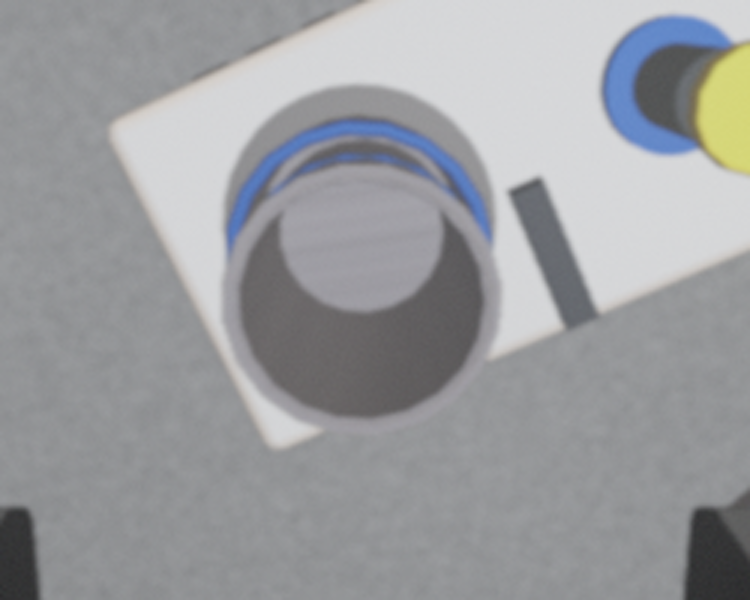

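```bash
python3 - <<'E'
from h import *
w=load('w5');S=load('s5')
o=[(w,362/3-.33+200,298/3-.33+130),(S,265.5/5-.4+225,303.5/5-.4+215)]
X=tri(o);print('cup rim',X*1000, [np.array(proj(a,X))-[u,v] for a,u,v in o])
E
```

```text
cup rim [ 552.93668734 -169.25440898  122.32345833] [array([0.14252046, 0.01294322]), array([-0.04334805,  0.00531497])]
```

The cup stands home: rim at (552.9, −169.3, z 122) against seat (553, −170) and a nominal 126, with no tilt visible. Now the mallet: over its head, jaws across the handle (+17° turn).

```bash
python3 -m jog '[[-6,50,0,2,85],[-13,110,0,4,85],[-20,170,0,6,85],[-27,230,0,8,85],[-34,290,0,10,85],[-41,350,0,13,85],[-48,410,0,15,85],[-55,470,0,17,85],[-61,520,-20,17,85],[-62,539,-40,17,85]]' && python3 -m jog '[[0,0,0,0,85],[0,0,0,0,85],[0,0,0,0,85],[0,0,0,0,85],[0,0,0,0,85],[0,0,0,0,85],[0,0,0,0,85],[0,0,0,0,85],[0,0,0,0,85],[0,0,0,0,85]]'; python3 - <<'E'
from h import *
w=snap('wrist','w6')
P=[proj(w,[.4947+.026*np.cos(t),.3692+.026*np.sin(t),.086]) for t in np.linspace(0,6.28,100)];print(np.min(P,0),np.max(P,0))
E
```

```text
time: 10.65
tool_pos: [0.4914, 0.3714, 0.1986]
tcp_rot: [-1.572, -0.055, 0.06]
wrist_force: [0.5, 0.8, -0.1]
width: 0.996
time: 11.9
tool_pos: [0.4932, 0.3694, 0.2017]
tcp_rot: [-1.57, -0.055, 0.055]
wrist_force: [0.2, 0.8, -0.1]
width: 0.994
[284.8777039  200.64258282] [354.71936902 267.91336975]
```

View pics/w6.png

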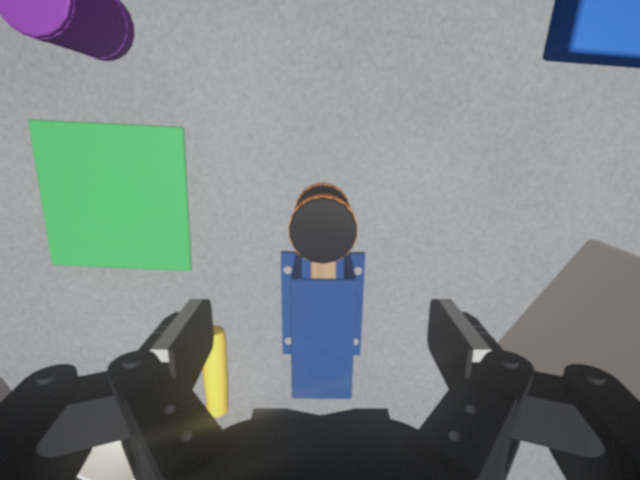

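The wrist view shows the black head at x 289–357, y 194–263 (centre 323,229), with the handle straight down into the sleeve. This is within 3–4 mm of the two-view position. I'll nudge −1.5 mm in y, descend and grip.

```bash
python3 -m jog '[[-1,-1.5,-50,0,85],[-1,-1.5,-100,0,85],[-1,-1.5,-135,0,85],[-1,-1.5,-135,0,85],[-1,-1.5,-135,0,40],[-1,-1.5,-135,0,40],[-1,-1.5,-135,0,40],[-1,-1.5,-135,0,40],[-1,-1.5,-135,0,40],[-1,-1.5,-135,0,40]]' 60; python3 - <<'E'
from h import *
snap('wrist','w7')
E
```

```text
time: 13.2
tool_pos: [0.4943, 0.3696, 0.0701]
tcp_rot: [-1.567, -0.059, 0.051]
wrist_force: [-0.3, 1.1, 6.7]
width: 0.575
```

View pics/w7.png

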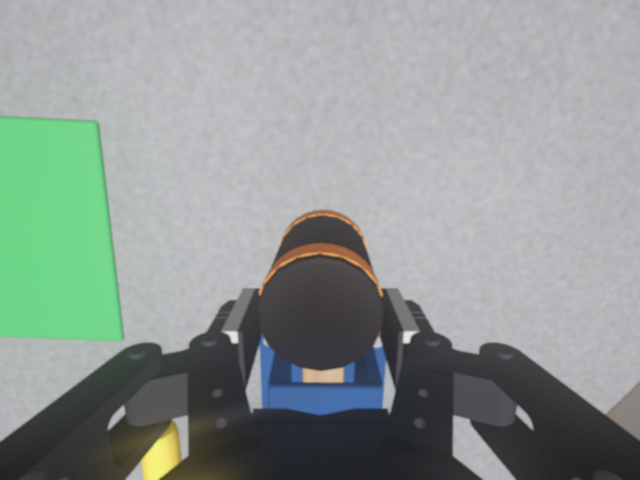

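The head is held at (320,310), width 49 mm, handle still straight into the sleeve. I lift 3 mm and draw it out along the sleeve's −x.

```bash
python3 -m jog '[[0,0,3,0,40],[0,0,4,0,40],[-20,-1,4,0,40],[-45,-3,4,0,40],[-75,-5,4,0,40],[-105,-7,4,0,40],[-130,-8,4,0,40],[-130,-8,4,0,40],[-130,-8,4,0,40],[-130,-8,4,0,40]]'; python3 - <<'E'
from h import *
snap('scene','s8');snap('top','t8');crop('s8',330,150,530,300,4,'s8c')
E
```

```text
time: 14.5
tool_pos: [0.3612, 0.3596, 0.0714]
tcp_rot: [-1.571, -0.053, 0.056]
wrist_force: [-5.3, -2.6, 7.4]
width: 0.575
```

View pics/s8c.png

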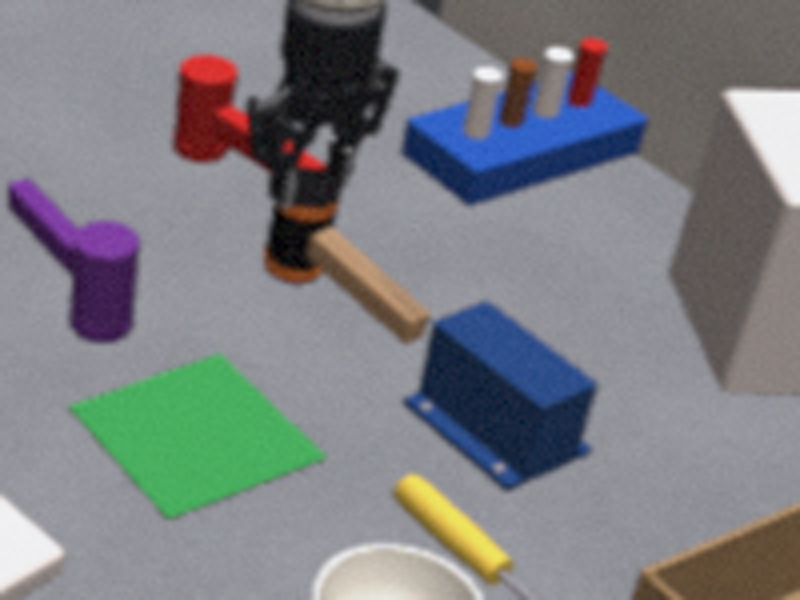

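The handle is fully out of the sleeve: its end at crop (420,325) is clear of the mouth. The reading suggests the head is still rubbing the bench, so I lift straight up.

```bash
python3 -m jog '[[0,0,10,0,40],[0,0,30,0,40],[0,0,60,0,40],[0,0,90,0,40],[0,0,110,0,40],[0,0,110,0,40],[0,0,110,0,40],[0,0,110,0,40],[0,0,110,0,40],[0,0,110,0,40]]'; python3 - <<'E'
from h import *
snap('scene','s9');snap('wrist','w9');crop('s9',330,100,530,250,4,'s9c')
E
```

```text
time: 15.85
tool_pos: [0.3621, 0.3597, 0.1802]
tcp_rot: [-1.571, -0.054, 0.055]
wrist_force: [-0.9, 0.3, -3.8]
width: 0.576
```

View pics/s9c.png

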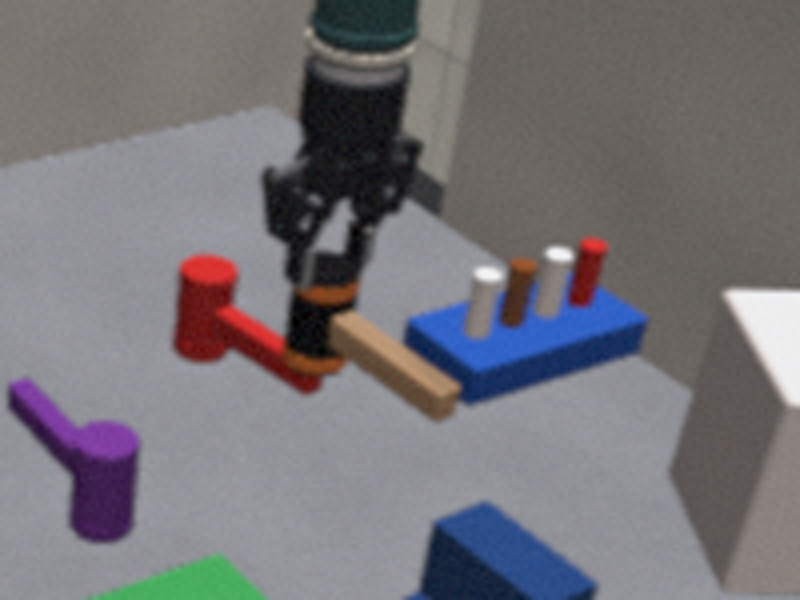

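View pics/w9.png

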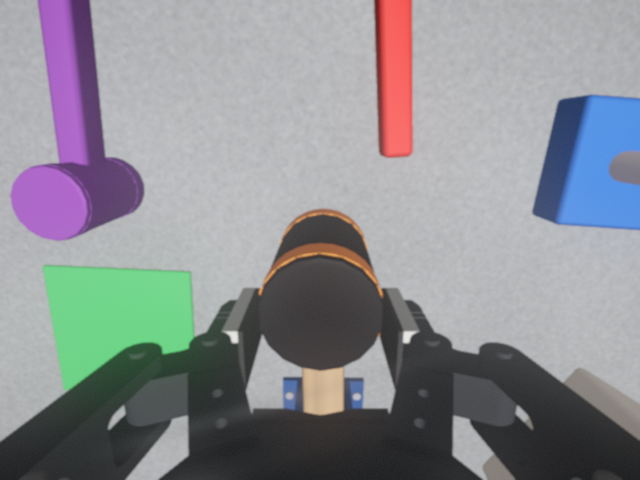

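Mallet hangs level, handle straight. Over to the mat.

```bash
python3 -m jog '[[30,-40,0,0,40],[65,-88,0,0,40],[100,-137,0,0,40],[130,-178,0,0,40],[137,-188,0,0,40],[137,-188,-30,0,40],[137,-188,-65,0,40],[137,-188,-85,0,40],[137,-188,-95,0,40],[137,-188,-98,0,40]]'; python3 - <<'E'
from h import *
snap('scene','s10');snap('wrist','w10');crop('s10',330,170,490,290,5,'s10c')
E
```

```text
time: 17.2
tool_pos: [0.499, 0.1723, 0.0825]
tcp_rot: [-1.57, -0.055, 0.056]
wrist_force: [0.7, 0.5, -3.4]
width: 0.576
```

View pics/s10c.png

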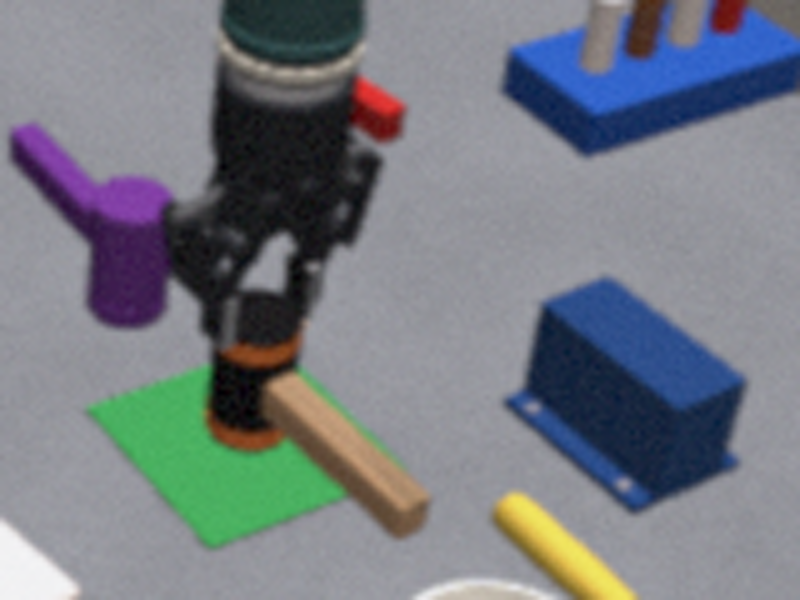

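View pics/w10.png

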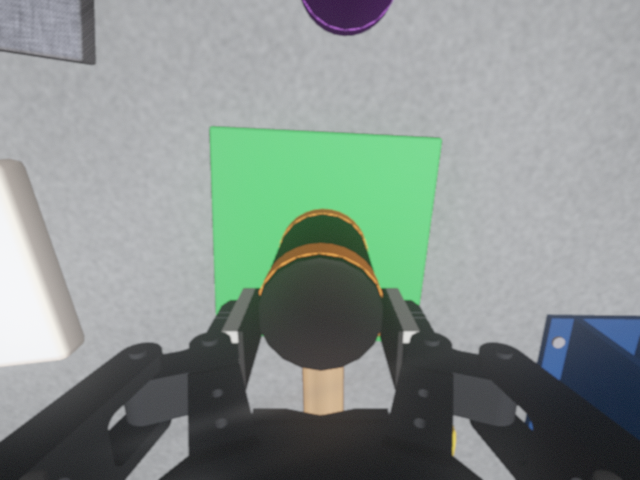

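Over the mat, about 8 mm up. I lower slowly to contact.

```bash
python3 -m jog '[[0,0,-2,0,40],[0,0,-4,0,40],[0,0,-5,0,40],[0,0,-6,0,40],[0,0,-7,0,40],[0,0,-8,0,40],[0,0,-8.5,0,40],[0,0,-9,0,40],[0,0,-9,0,40],[0,0,-9,0,40]]'
```

```text
time: 18.55
tool_pos: [0.4997, 0.172, 0.0744]
tcp_rot: [-1.57, -0.056, 0.054]
wrist_force: [-1.9, -0.4, 2.8]
width: 0.577
```

Contact (+2.8 N at z 74). Release, rise, and look.

```bash
python3 -m jog '[[0,0,0,0,55],[0,0,0,0,70],[0,0,0,0,85],[0,0,0,0,85],[0,0,0,0,85],[0,0,30,0,85],[0,0,75,0,85],[0,0,110,0,85],[25,2,120,0,85],[55,4,120,0,85]]'; python3 - <<'E'
from h import *
snap('scene','s11');snap('wrist','w11');crop('s11',330,170,490,290,5,'s11c')
E
```

```text
time: 19.8
tool_pos: [0.5557, 0.1763, 0.196]
tcp_rot: [-1.569, -0.058, 0.052]
wrist_force: [0.7, 0.5, 0.4]
width: 0.994
```

View pics/s11c.png

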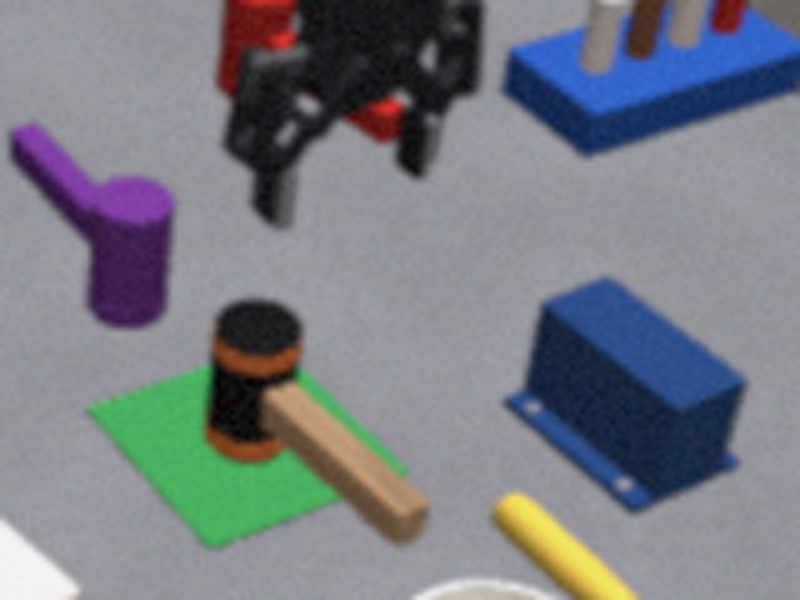

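View pics/w11.png

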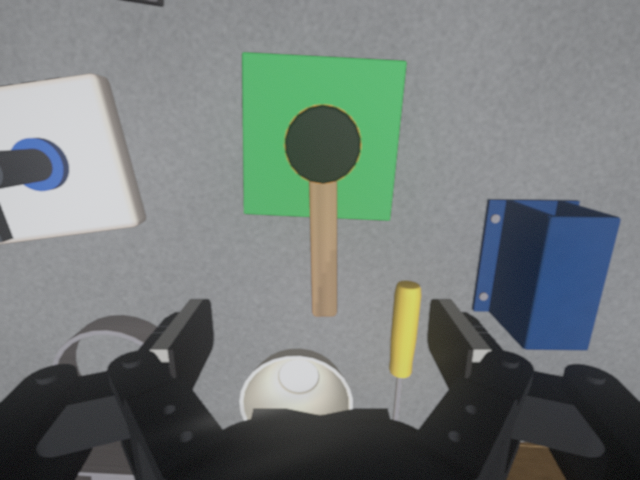

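Mallet stands upright on the mat, head at (323,144), handle to (324,316). Neighbours are the yellow driver (405,285–375) and the bowl (297,395). I check finger clearance.

```bash
python3 - <<'E'
from h import *
w=load('w11')
for n,p,z in [('head',(323,144),.09),('handle end',(324.5,316),.061),('handle mid',(323.5,240),.061),('driver near',(408,284),.012),('bowl edge near',(297,356),.05)]: print(n,(atz(w,*p,z)*1000).round(1))
print(bot.read_state()['tool_pos'])
E
```

```text
head [495.3 173.7  90. ]
handle end [638.1 185.6  61. ]
handle mid [570.5 179.8  61. ]
driver near [624.2 266.9  12. ]
bowl edge near [686.6 164.   50. ]
[0.55688393 0.17605797 0.19445382]
```

```bash
python3 -m jog '[[-8,1.5,-50,0.5,85],[-8,1.5,-100,0.5,85],[-8,1.5,-130,0.5,85],[-8,1.5,-139,0.5,85],[-8,1.5,-139,0.5,40],[-8,1.5,-139,0.5,10],[-8,1.5,-139,0.5,10],[-8,1.5,-139,0.5,10],[-8,1.5,-139,0.5,10],[-8,1.5,-139,0.5,10]]' 120; python3 - <<'E'
from h import *
snap('scene','s12');snap('wrist','w12');crop('s12',330,170,490,290,5,'s12c')
E
```

```text
time: 21.15
tool_pos: [0.5481, 0.1775, 0.0564]
tcp_rot: [-1.57, -0.065, 0.059]
wrist_force: [1.3, -0.6, 6.0]
width: 0.115
```

View pics/s12c.png

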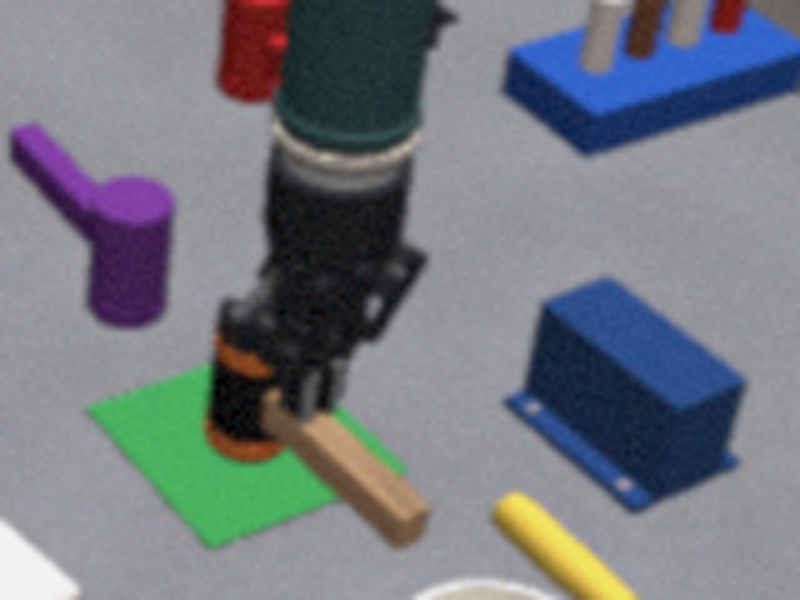

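View pics/w12.png

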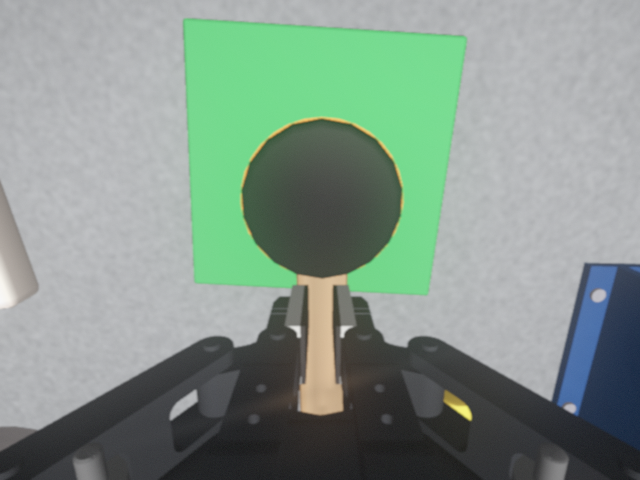

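Fingers straddle the handle at (300–345, 290–380), but the width reads 0.115 (10 mm), which is exactly what I commanded. I'll command 0 to be sure the grip force really builds.

```bash
python3 -m jog '[[0,0,0,0,0],[0,0,0,0,0],[0,0,0,0,0],[0,0,0,0,0],[0,0,5,0,0],[0,0,15,0,0],[0,0,30,0,0],[0,0,40,0,0],[0,0,40,0,0],[0,0,40,0,0]]' 120; python3 - <<'E'
from h import *
snap('scene','s13');snap('wrist','w13');crop('s13',330,150,490,270,5,'s13c')
E
```

```text
time: 22.5
tool_pos: [0.5461, 0.1774, 0.0947]
tcp_rot: [-1.57, -0.062, 0.062]
wrist_force: [-0.2, 0.5, -0.0]
width: 0.003
```

View pics/s13c.png

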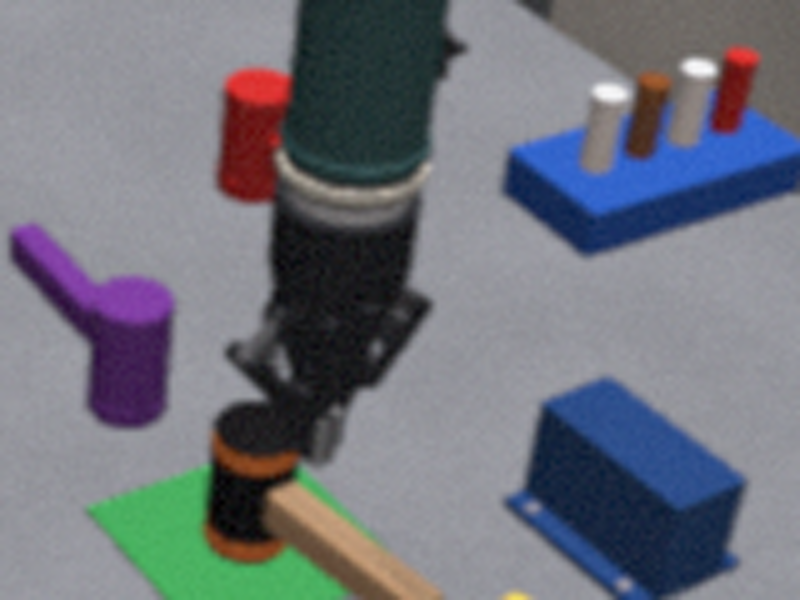

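View pics/w13.png

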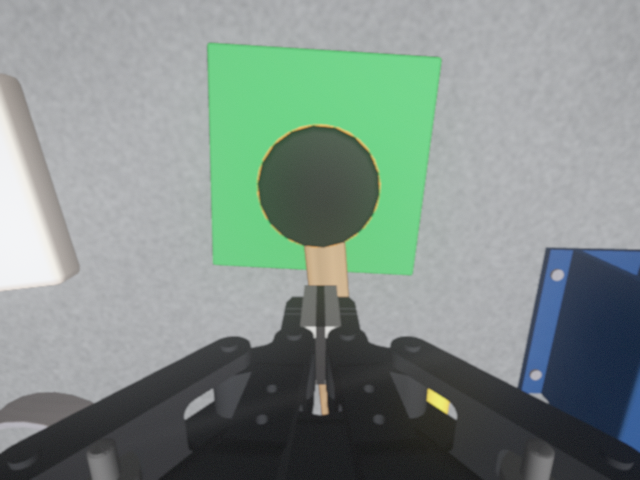

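The grip failed. The fingers shut above the handle (width 0.003) and the mallet still stands on the mat. The tips evidently sit higher than I assumed, so I measure the shut fingertip height and the mallet's pose.

```bash
python3 - <<'E'
from h import *
S=load('s13');w=load('w13');s=bot.read_state();p=s['tool_pos'];print(p)
for q in [(322,462),(322,425)]:
    u,v=q[0]/5-.4+330,q[1]/5-.4+150
    o,d=ray(S,u,v)
    t=np.dot((p-o)[:2],d[:2])/np.dot(d[:2],d[:2]);print(q,((o+d*t)*1000).round(1))
for z in (-.025,-.006,0.01): print(z,[(np.array(proj(S,p+[0,0,z]))-[330,150]+.4)*5], proj(w,p+[0,0,z]))
for n,pp,z in [('head',(319.5,185.5),.09),('handle near',(326,250),.061),('handle',(331,285),.061)]: print(n,(atz(w,*pp,z)*1000).round(1))
crop('s13',360,215,430,268,11,'s13d')
E
```

```text
[0.54575824 0.17727905 0.09420579]
(322, 462) [548.9 181.3  97.6]
(322, 425) [547.3 179.2 123.5]
-0.025 [array([307.74648814, 499.68530584])] (np.float64(320.40242485998505), np.float64(280.58743465960106))
-0.006 [array([311.13705856, 473.80089902])] (np.float64(320.44968269006614), np.float64(296.7784111845869))
0.01 [array([314.04312402, 451.61531627])] (np.float64(320.4983136171856), np.float64(313.4398236537407))
head [495.  172.8  90. ]
handle near [532.  179.1  61. ]
handle [551.3 183.4  61. ]
```

View pics/s13d.png

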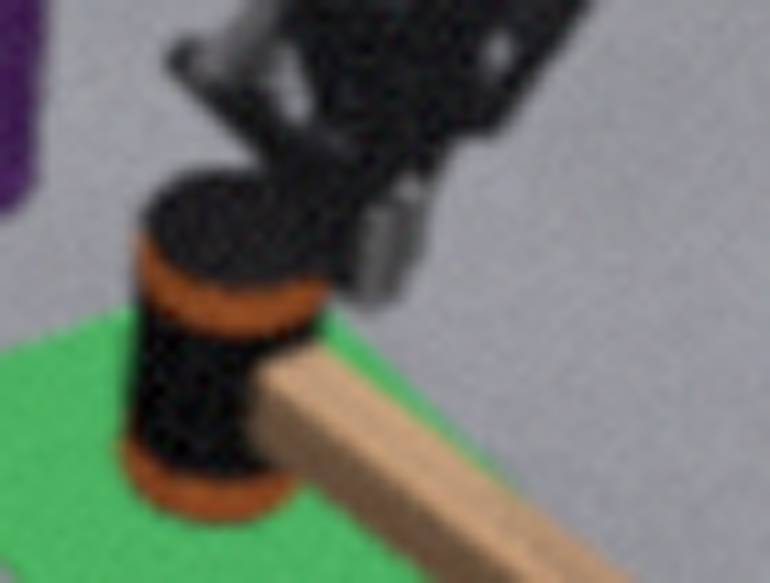

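```bash
python3 - <<'E'
from h import *
w=load('w13');p=bot.read_state()['tool_pos']
for z in (-.025,-.015,-.005,.0,.005,.01): print(z,[np.round(proj(w,p+[dx,0,z]),1) for dx in (-.011,.011)])
S=load('s13')
for z in (-.025,-.015,-.005,.0,.005): print(z,[np.round((np.array(proj(S,p+[dx,dy,z]))-[360,215])*11,0) for dx,dy in ((.011,.0),(.011,-.008),(-.011,-.008))])
crop('w13',270,250,370,420,4,'w13d')
E
```

```text
-0.025 [array([322.2, 260.1]), array([318.7, 300.4])]
-0.015 [array([322.3, 267.2]), array([318.6, 309.4])]
-0.005 [array([322.4, 275.2]), array([318.6, 319.5])]
0.0 [array([322.5, 279.5]), array([318.5, 324.9])]
0.005 [array([322.6, 284.1]), array([318.5, 330.7])]
0.01 [array([322.7, 289. ]), array([318.4, 336.9])]
-0.025 [array([367., 405.]), array([340., 414.]), array([293., 364.])]
-0.015 [array([371., 375.]), array([344., 384.]), array([297., 335.])]
-0.005 [array([375., 345.]), array([348., 354.]), array([300., 304.])]
0.0 [array([377., 329.]), array([350., 338.]), array([302., 289.])]
0.005 [array([379., 314.]), array([352., 323.]), array([304., 274.])]
```

View pics/w13d.png

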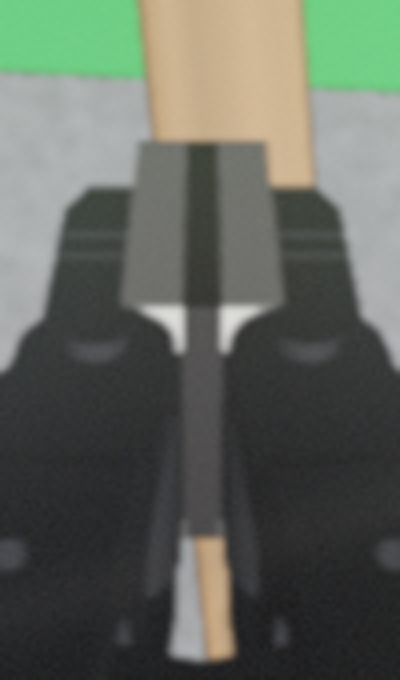

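The shut tips are at about TCP +6 mm, by both the wrist view (edge at v≈285) and the scene view. They are not 25 mm ahead of the TCP, so the fingers closed above the handle (top at 61 mm). I go up, re-measure the mallet and descend about 28 mm deeper.

```bash
python3 -m jog '[[0,0,40,0,20],[0,0,80,0,60],[0,0,100,0,85],[0,0,100,0,85],[0,0,100,0,85],[0,0,100,0,85],[0,0,100,0,85],[0,0,100,0,85],[0,0,100,0,85],[0,0,100,0,85]]'; python3 - <<'E'
from h import *
snap('wrist','w14');snap('scene','s14');crop('s14',330,170,490,290,5,'s14c')
E
```

```text
time: 23.85
tool_pos: [0.5463, 0.1774, 0.1948]
tcp_rot: [-1.57, -0.062, 0.062]
wrist_force: [0.1, 0.2, 0.6]
width: 0.993
```

View pics/w14.png

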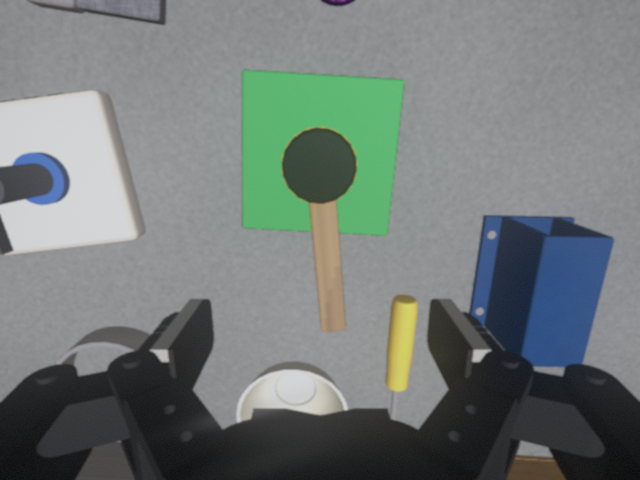

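View pics/s14c.png

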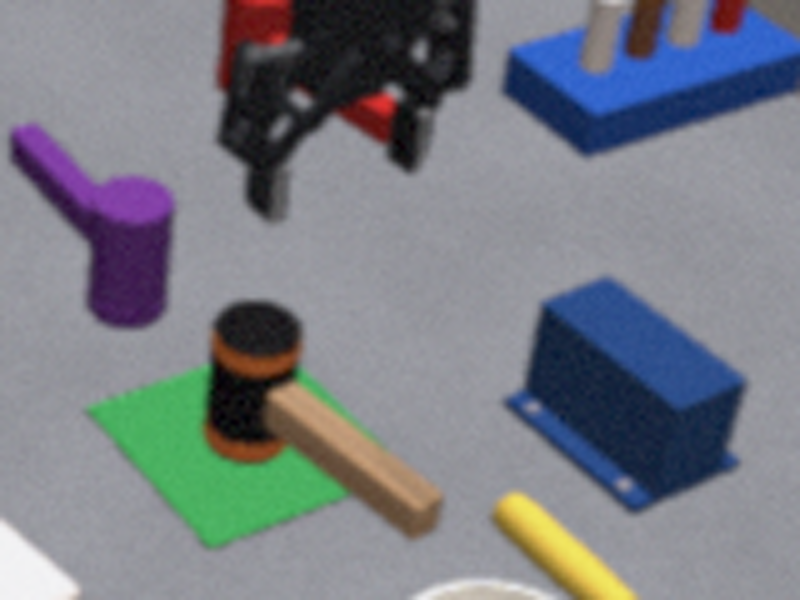

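```bash
python3 - <<'E'
from h import *
from scipy.spatial.transform import Rotation as Rn
w=load('w14')
h=atz(w,319,165,.09);e=atz(w,334,329,.061);m=atz(w,323.5,215,.061);d=atz(w,405,297,.012)
print(h*1000,m*1000,e*1000,d*1000);v=(e-m)[:2];yaw=np.degrees(np.arctan2(v[1],v[0]));print('yaw',yaw,np.degrees(np.arctan2(*(e-h)[[1,0]])))
u=np.array([np.cos(np.radians(yaw)),np.sin(np.radians(yaw))])
print('grip pt',(e[:2]-u*.093)*1000,(h[:2]+u*.052)*1000)
M=Rn.from_rotvec(bot.read_state()['tcp_rot']).as_matrix()[:,2];print('jaw',np.degrees(np.arctan2(M[1],M[0])),bot.read_state()['tool_pos'])
E
```

```text
[495.68068956 172.52840377  90.        ] [536.28133238 179.18622326  61.        ] [635.46317974 196.38370518  61.        ] [622.9196839  267.18564511  12.        ]
yaw 9.836907460732176 9.684802972911871
grip pt [543.83046086 180.49519263] [546.91618829 181.41230325]
jaw 94.50772009428468 [0.54634862 0.17743331 0.19487452]
```

Mallet is upright with its yaw now about 9.8°. I turn +5°, shift y +3.5, and go down to TCP z≈27.

```bash
python3 -m jog '[[0,3.5,-50,2,85],[0,3.5,-100,5,85],[0,3.5,-145,5,85],[0,3.5,-168,5,85],[0,3.5,-168,5,85],[0,3.5,-168,5,40],[0,3.5,-168,5,0],[0,3.5,-168,5,0],[0,3.5,-168,5,0],[0,3.5,-168,5,0]]' 60; python3 - <<'E'
from h import *
snap('wrist','w15')
E
```

```text
time: 25.2
tool_pos: [0.5473, 0.1811, 0.028]
tcp_rot: [-1.567, -0.132, 0.129]
wrist_force: [0.1, -0.3, 5.7]
width: 0.248
```

View pics/w15.png

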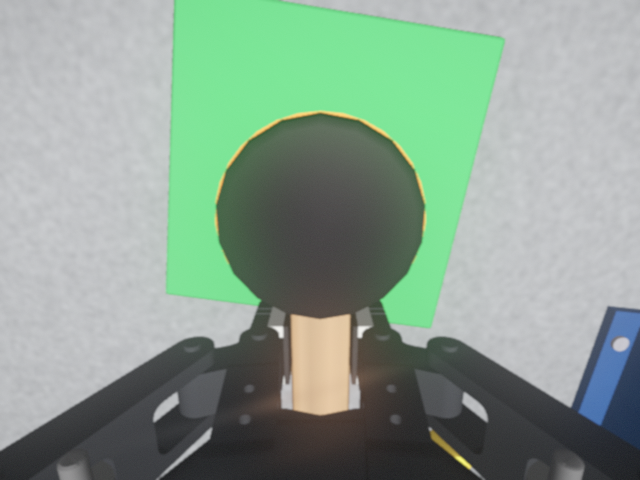

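Now it is held: width 0.248 (21 mm), handle between the pads at (290–350). I raise the grip to 120 N and lift.

```bash
python3 -m jog '[[0,0,0,0,0],[0,0,0,0,0],[0,0,10,0,0],[0,0,30,0,0],[0,0,70,0,0],[0,0,110,0,0],[0,0,150,0,0],[0,0,160,0,0],[0,0,160,0,0],[0,0,160,0,0]]' 120; python3 - <<'E'
from h import *
snap('scene','s16');snap('wrist','w16');crop('s16',320,90,480,210,5,'s16c')
E
```

```text
time: 26.5
tool_pos: [0.5447, 0.1804, 0.1843]
tcp_rot: [-1.568, -0.127, 0.133]
wrist_force: [-0.0, 0.2, -5.2]
width: 0.237
```

View pics/s16c.png

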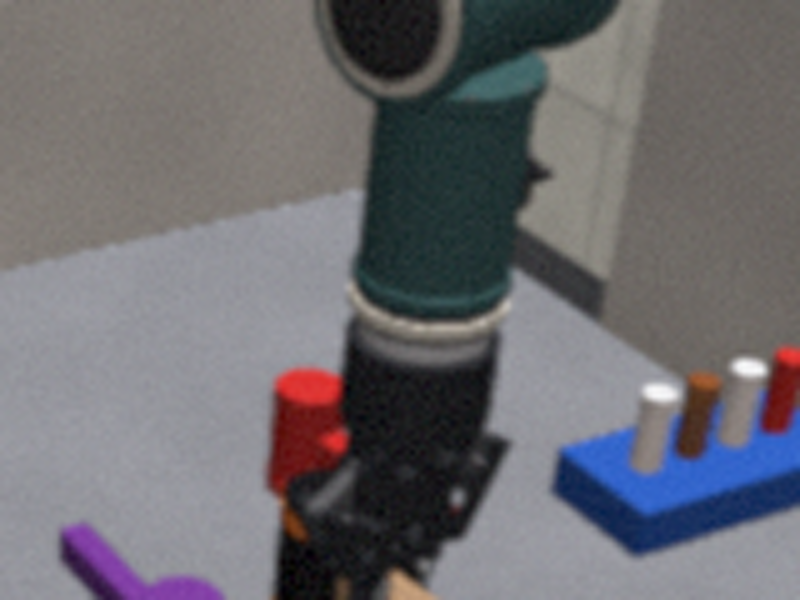

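View pics/w16.png

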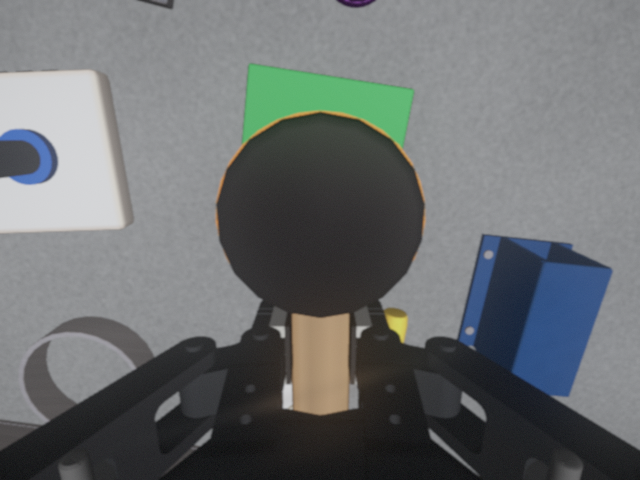

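The head sits at the same pixels as before the lift (217–425, 112–316), so it has not tilted. Now over the pin.

```bash
python3 -m jog '[[6,-40,0,0,0],[15,-90,0,0,0],[24,-140,0,0,0],[32,-190,0,0,0],[38.5,-234,0,0,0],[38.5,-234,0,0,0],[38.5,-234,0,0,0],[38.5,-234,0,0,0],[38.5,-234,0,0,0],[38.5,-234,0,0,0]]' 120; python3 - <<'E'
from h import *
snap('scene','s17');snap('top','t17');crop('s17',230,170,390,290,5,'s17c');crop('t17',290,130,450,250,5,'t17c')
E
```

```text
time: 27.85
tool_pos: [0.5848, -0.0523, 0.1868]
tcp_rot: [-1.567, -0.131, 0.131]
wrist_force: [-0.1, 0.2, -3.9]
width: 0.235
```

View pics/s17c.png

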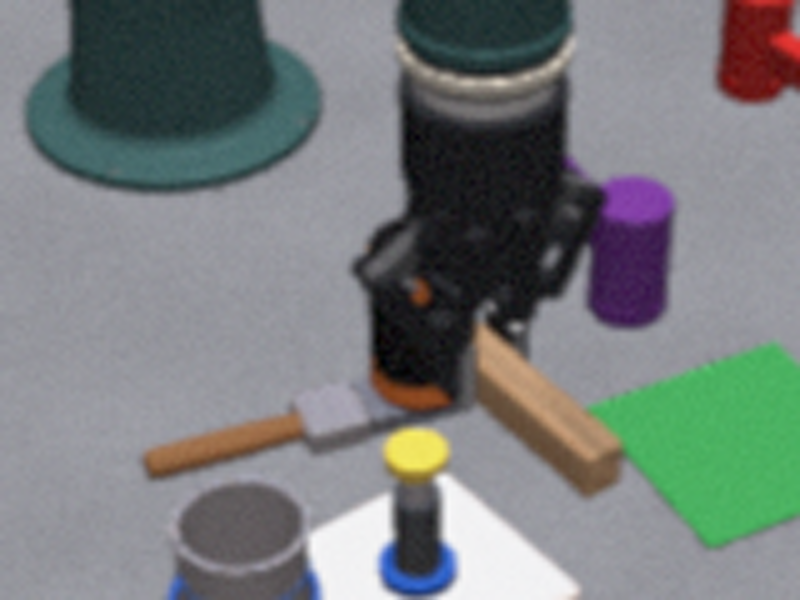

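View pics/t17c.png

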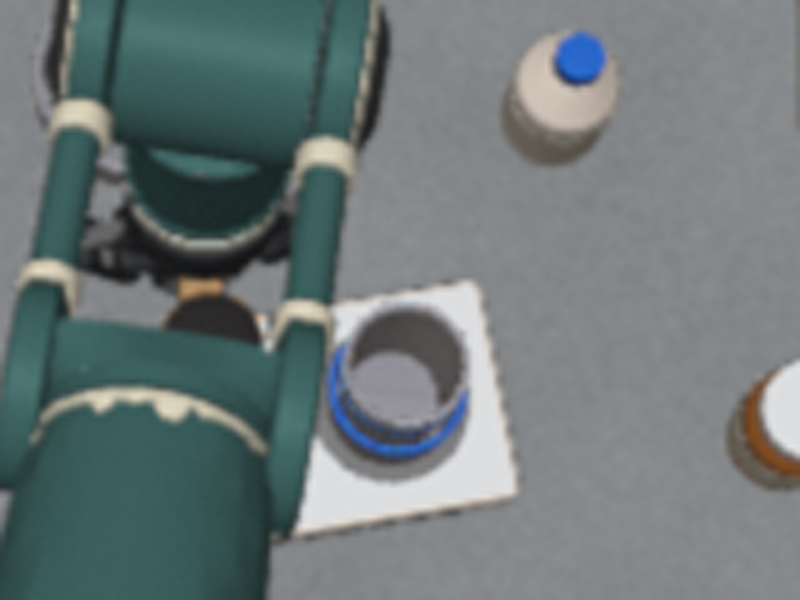

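```bash
python3 - <<'E'
from h import *
S=load('s17');p=bot.read_state()['tool_pos']
f=np.array([p[0]-.0513,p[1]-.0083,.162])
for z in (.155,.162):
  P=np.array([(np.array(proj(S,[f[0]+.026*np.cos(t),f[1]+.026*np.sin(t),z]))-[230,170]+.4)*5 for t in np.linspace(0,6.28,100)])
  print(z,P.min(0),P.max(0))
print(f,(np.array(proj(S,[.532,-.0622,.115]))-[230,170]+.4)*5,p)
E
```

```text
0.155 [368.05087602 360.0870052 ] [470.26553092 425.6453809 ]
0.162 [367.71354677 349.54943017] [470.32853331 414.9897596 ]
[ 0.53350758 -0.06091496  0.162     ] [416.44820808 450.32127185] [ 0.58480758 -0.05261496  0.1869143 ]
```

The face is centred on the pin within about 2–3 mm, roughly 49 mm above it. A brisk stroke of −64 mm, then back up.

```bash
python3 -m jog '[[0,0,-10,0,0],[0,0,-35,0,0],[0,0,-64,0,0],[0,0,-64,0,0],[0,0,-64,0,0],[0,0,-40,0,0],[0,0,0,0,0],[0,0,0,0,0],[0,0,0,0,0],[0,0,0,0,0]]' 120; python3 - <<'E'
from h import *
snap('scene','s18');crop('s18',230,170,390,290,5,'s18c');snap('wrist','w18')
E
```

```text
time: 29.2
tool_pos: [0.5832, -0.0529, 0.1844]
tcp_rot: [-1.566, -0.127, 0.133]
wrist_force: [-0.2, -0.3, -4.4]
width: 0.236
```

View pics/s18c.png

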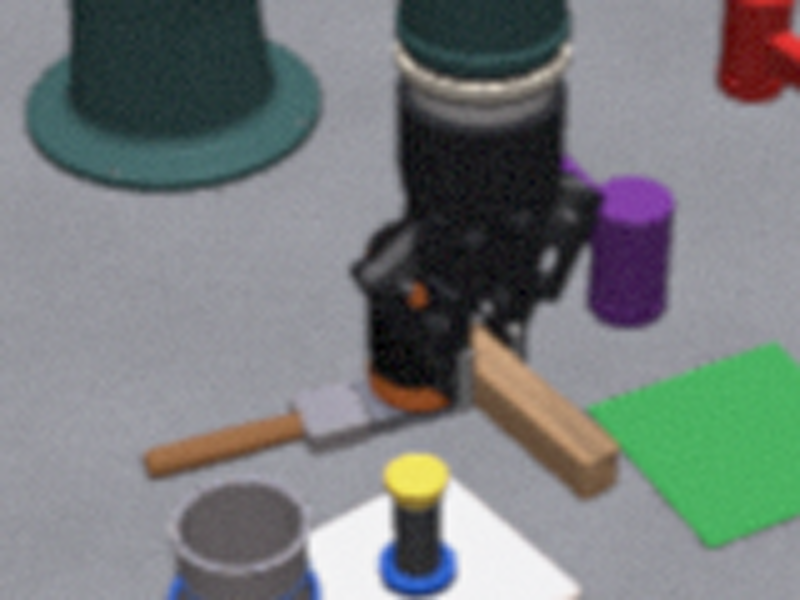

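View pics/w18.png

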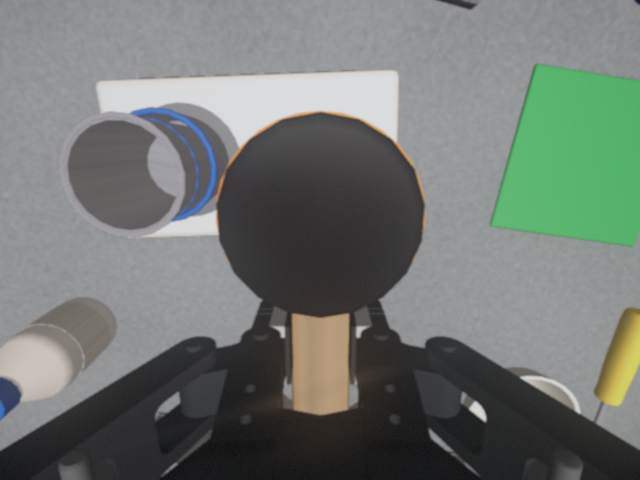

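```bash
python3 - <<'E'
from h import *
S=load('s17')
def yc(fn):
    im=cv2.imread(f'pics/{fn}.png')[240:285,295:335].astype(int);m=(im[:,:,2]>140)&(im[:,:,1]>120)&(im[:,:,0]<110)
    y,x=np.nonzero(m);return x.mean()+295,y.mean()+240,m.sum(),y.min()+240,y.max()+240
for f in ('s5','s17','s18'): print(f,yc(f))
for z in (.115,.1,.097): print(z,proj(S,[.532,-.0622,z]))
E
```

```text
s5 (np.float64(312.6842105263158), np.float64(260.2631578947368), np.int64(95), np.int64(255), np.int64(265))
s17 (np.float64(314.29411764705884), np.float64(258.94117647058823), np.int64(102), np.int64(243), np.int64(265))
s18 (np.float64(315.1224489795918), np.float64(262.4795918367347), np.int64(98), np.int64(240), np.int64(269))
0.115 (np.float64(312.8896416158154), np.float64(259.6642543700719))
0.1 (np.float64(312.95080596013685), np.float64(263.95772127652737))
0.097 (np.float64(312.9629200412253), np.float64(264.8080762804468))
```

```bash
python3 - <<'E'
from h import *
def yc(fn):
    im=cv2.imread(f'pics/{fn}.png')[254:275,304:322].astype(int);m=np.clip((im[:,:,2]+im[:,:,1])/2-im[:,:,0]-40,0,None);m[m<40]=0
    y,x=np.mgrid[254:275,304:322];return (x*m).sum()/m.sum(),(y*m).sum()/m.sum(),m.sum()
for f in ('s0','s3') :pass
for f in ('scene0','s5','s17','s18'): print(f,yc(f))
a=cv2.imread('pics/s5.png')[252:270,304:322].astype(np.float32)
E
```

```text
scene0 (np.float64(312.69039435035313), np.float64(259.90181863633524), np.float64(8000.5))
s5 (np.float64(312.70429291395953), np.float64(259.9305968789848), np.float64(8234.5))
s17 (np.float64(312.72104218063663), np.float64(259.95637523316685), np.float64(8309.5))
s18 (np.float64(312.7590538635946), np.float64(264.9607819106563), np.float64(8159.5))
```

The yellow head moved down 5.0 px of the 5.14 px that 18 mm would give, so about 17.5 mm. That is fully down within measurement. The mallet hasn't slipped in the grip (head still 217–425). Back to the mat.

```bash
python3 -m jog '[[-6,40,0,0,0],[-15,90,0,0,0],[-24,140,0,0,0],[-32,190,0,0,0],[-38.5,234,0,0,0],[-38.5,234,-20,0,0],[-38.5,234,-60,0,0],[-38.5,234,-105,0,0],[-38.5,234,-140,0,0],[-38.5,234,-147,0,0]]' 120; python3 - <<'E'
from h import *
snap('scene','s19');crop('s19',330,170,490,290,5,'s19c')
print(bot.read_state()['tool_pos'])
E
```

```text
time: 30.55
tool_pos: [0.5426, 0.1789, 0.0353]
tcp_rot: [-1.569, -0.123, 0.137]
wrist_force: [-0.5, -1.2, -4.2]
width: 0.236
[0.54383085 0.17941852 0.03646352]
```

View pics/s19c.png

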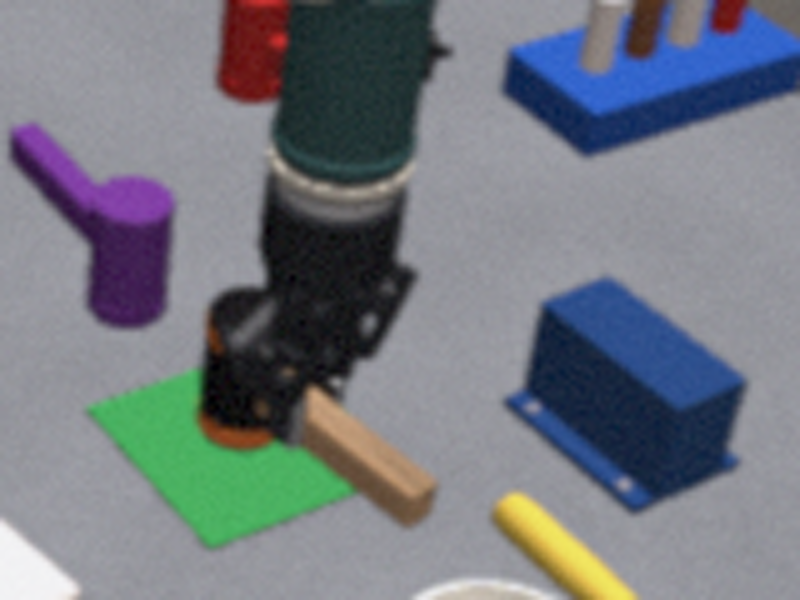

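```bash
python3 -m jog '[[2,1,-2,0,0],[3,2,-4,0,0],[3,2,-5,0,0],[3,2,-6,0,0],[3,2,-7,0,0],[3,2,-8,0,0],[3,2,-9,0,0],[3,2,-9,0,0],[3,2,-9,0,0],[3,2,-9,0,0]]'
```

```text
time: 31.85
tool_pos: [0.5493, 0.1829, 0.0308]
tcp_rot: [-1.567, -0.13, 0.13]
wrist_force: [-0.2, -0.0, -4.9]
width: 0.236
```

Not touching yet (−4.9 N). Easing down.

```bash
python3 -m jog '[[0,0,-0.5,0,0],[0,0,-1,0,0],[0,0,-1.5,0,0],[0,0,-2,0,0],[0,0,-2.4,0,0],[0,0,-2.8,0,0],[0,0,-3.2,0,0],[0,0,-3.5,0,0],[0,0,-3.5,0,0],[0,0,-3.5,0,0]]'
```

```text
time: 33.1
tool_pos: [0.5495, 0.183, 0.0281]
tcp_rot: [-1.567, -0.131, 0.13]
wrist_force: [-3.3, -0.8, 5.3]
width: 0.239
```

Contact at +5 N. Releasing gently, then up.

```bash
python3 -m jog '[[0,0,0,0,24],[0,0,0,0,30],[0,0,0,0,45],[0,0,0,0,60],[0,0,0,0,70],[0,0,0,0,70],[0,0,30,0,70],[0,0,80,0,70],[0,0,130,0,70],[0,0,180,0,70]]'; python3 - <<'E'
from h import *
snap('scene','s20');snap('wrist','w20');crop('s20',220,170,480,365,3,'s20c')
E
```

```text
time: 34.35
tool_pos: [0.549, 0.1828, 0.2088]
tcp_rot: [-1.567, -0.13, 0.13]
wrist_force: [0.4, -0.1, 0.4]
width: 0.821
```

View pics/s20c.png

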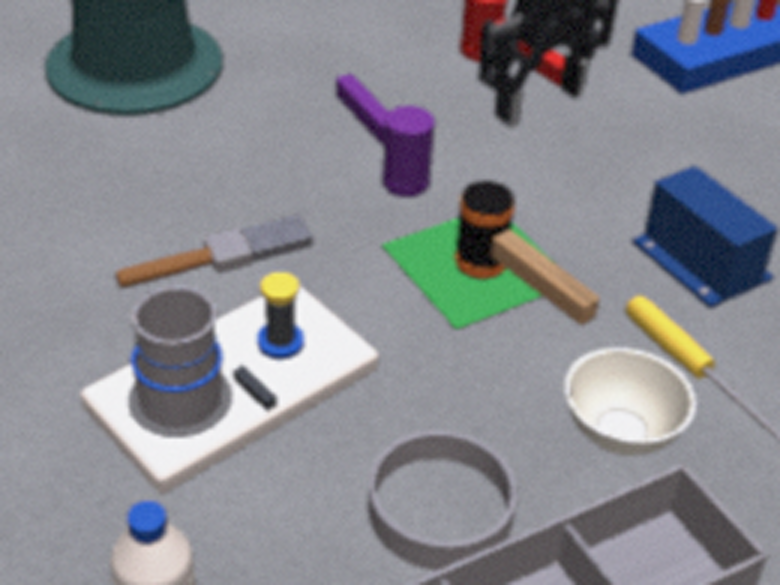

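View pics/w20.png

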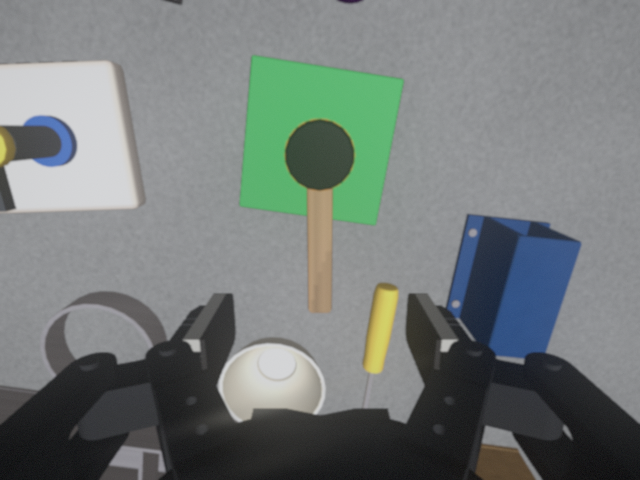

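Mallet stands upright on the mat (head at wrist (319,155)), the pin is down, the cup is nested and the bystanders are in place. One last numeric check, then I hand in.

```bash
python3 - <<'E'
from h import *
im=cv2.imread('pics/s20.png')[254:275,304:322].astype(int);m=np.clip((im[:,:,2]+im[:,:,1])/2-im[:,:,0]-40,0,None);m[m<40]=0
y,x=np.mgrid[254:275,304:322];print('pin px',(y*m).sum()/m.sum(), 'drop mm',((y*m).sum()/m.sum()-259.92)/5.14*18)
w=load('w20');h=atz(w,319.5,155,.09);print('head',h*1000,'dist to mat c',np.linalg.norm(h[:2]-[.499,.1715])*1000)
a=cv2.imread('pics/s5.png')[255:320,258:298];b=cv2.imread('pics/s20.png')[255:320,258:298];print('cup img diff',np.abs(a.astype(int)-b).mean())
print(bot.read_state()['wrist_force'],bot.read_state()['time']); bot.finish_job()
E
```

```text
pin px 264.93474633875053 drop mm 17.56136850146094
head [499.3513238 174.741765   90.       ] dist to mat c 3.260746653802197
cup img diff 2.055897435897436
[1.21225523 0.74981048 0.96997336] 34.45
the job is handed in; nothing more can be done
```

The job is done and handed in at 34.5 s of the 72 s allowed; no verdict was reported. I lowered the cup into the vessel and let go. I then drew the mallet from its sleeve, stood it on the mat, took it again by the handle and knocked the pin down with one blow. The mallet is back standing on the mat.

**Last checks**
- **Pin:** about 17.6 mm down of 18 mm, after one stroke commanded at about 0.2 m/s. I did not measure the pin's own speed.
- **Mallet:** upright on the mat, head about 3 mm from the mat's centre, with the gripper clear above it.
- **Cup:** centred within about 1 mm of the seat after release. Its picture had not changed by the end.
- **Bystanders:** those in view were where they started. The jar was not in my final close-up and I did not check it at the end.

**What failed or disagreed**
- **First handle grip failed:** the fingers shut above the handle and turned the mallet about 5° where it stood. The shut fingertips measured about 6 mm behind the TCP, not 25 mm ahead as described. I regripped about 28 mm lower and it held.
- **Cup rim height:** I measured 122 mm against a nominal 126 mm, which I put down to measurement error.
- **Wrist camera:** it differed from the two fixed views by 2–4 mm.

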